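# Fish the dropped belt pulleys out from under the run-off table

### The job

Two or three belt pulleys have ended up under the packing machine's carton run-off table, where no hand can get at them. Pull the drawer of the grey service cabinet right out to its stop, take the hook from it and draw every pulley out clear of the run-off table with the hook, never gripping a pulley that is still under the table. Then put the hook back flat in its narrow bay of the drawer and all the pulleys in the wide bay, slide the drawer fully shut, and leave everything else where it stands.

Things in the scene. Friction and masses are not known exactly. Their poses are not given: they have to be found in the camera images.
- runoff: carton run-off table, fixed: a grid of thin steel bars (tops at 132 mm) between two black side plates, on four 20 mm feet at x 15 and 205, y +-200 mm (base discs 38 mm). Origin: on the bench, middle of its open front (mouth); x points in under it (220 mm deep), y left looking in. 112 mm free height beneath, open all round between the feet; side plates to 158, guide rails to 177 mm high
- cabinet: grey service cabinet, fixed. Origin: on the bench, middle of the carcass front; x points back into the cabinet, y left, z up. Carcass x 0 to 300 mm, 308 mm wide, 115 mm high. The drawer in it slides out along -x
- drawer (a joint): how far the drawer is out, m: 0 shut, 0.262 at its stop; light runners (about 2 N), stays where left. Front panel 292 mm wide, 12 mm thick, from 13 to 95 mm above the bench. Inside 262 mm long, floor 20 mm above the bench, walls up to 80 mm; a 6 mm lengthwise divider up to 58 mm parts it into a wide bay (right, cabinet y -130 to 2 mm) and a narrow bay (left, y 8 to 130 mm)
- drawer_handle (a point): middle of the drawer's bar handle: a level bar 12 mm thick, 110 mm long along the cabinet's y, 75 mm above the bench, its centre line 40 mm in front of the drawer's front panel; it moves with the drawer
- pulley_bay (a point): point on the floor of the wide bay (262 x 132 mm) for the pulleys: midway across, 20 mm back from the inside of the front panel; axes as the cabinet's, moves with the drawer
- hook_bay (a point): point on the floor of the narrow bay (262 x 122 mm) where the hook is kept: midway across, 20 mm back from the inside of the front panel; axes as the cabinet's, moves with the drawer
- hook: hook, 0.25 kg, flat: a black grip 86 long, 20 wide, 34 mm high (most of the mass), then a 10 mm steel rod. Origin: middle of the grip's underside; x along the rod away from the grip, y left, z up. Rod centre line 11 mm above the underside, along x to 205 mm, then bent left and slightly back to x 192, y 50; 253 mm long overall. Starts in the drawer's narrow bay, grip to the front, bend to the left
- pulley_a: toothed belt pulley of aluminium: a disc 58 mm across and 22 mm high with a round hub on top, 32 mm across and 20 mm high (42 mm in all), about 0.18 kg. Origin in the middle of the underside, z up through the hub. It starts lying flat on the bench under the run-off table, hub up. It may be absent
- pulley_b: vee belt pulley of dark steel, the same sizes, mass and origin as pulley_a; may be absent
- pulley_c: flat belt pulley of black plastic, the same sizes, mass and origin as pulley_a; may be absent
- carton: bystander: small cardboard carton 85 x 55 x 35 mm, origin under its middle
- jar: bystander: jar 48 mm across, 60 mm high, origin under its middle
- tin: bystander: tin 60 mm across, 65 mm high, origin under its middle
- screwdriver: bystander: screwdriver 170 mm long
- oiler: bystander: oil bottle 54 mm across, 150 mm high, origin under its middle
- cylinder_block: bystander: aluminium air-cylinder block 75 x 60 x 45 mm, origin under its middle
- wrench: bystander: wrench 190 mm long
Things that resemble listed ones, but are neither listed nor needed, are in the scene too. What is shaped like the pulley_a but blue is not meant.

How it is judged:
On the way, in this order (a step that is already met when the one before it is completed fails the run):
1. the drawer is pulled out to its stop (within 15 mm) (value of joint drawer above 0.247 m), for 0.2 s.
2. every pulley lies out clear of the run-off table, its middle at least 35 mm outside the mouth (x of each of pulley_a, pulley_b, pulley_c in the frame of runoff below -0.035 m), for 0.2 s.
At the end, for the whole second after the job is handed in: the drawer is shut to within 10 mm, every pulley that was present lies in the drawer's wide bay, and the hook lies flat (within about 7 degrees) on the floor of the narrow bay, along it (within about 14 degrees) and at rest (value of joint drawer below 0.01 m and y of hook in the frame of hook_bay between -0.061 and 0.061 m and z of hook in the frame of hook_bay between -0.01 and 0.015 m and linear speed of hook below 0.05 m/s and x of pulley_a in the frame of pulley_bay between -0.02 and 0.242 m and y of pulley_a in the frame of pulley_bay between -0.066 and 0.066 m and z of pulley_a in the frame of pulley_bay between -0.01 and 0.045 m and x of pulley_b in the frame of pulley_bay between -0.02 and 0.242 m and y of pulley_b in the frame of pulley_bay between -0.066 and 0.066 m and z of pulley_b in the frame of pulley_bay between -0.01 and 0.045 m and x of pulley_c in the frame of pulley_bay between -0.02 and 0.242 m and y of pulley_c in the frame of pulley_bay between -0.066 and 0.066 m and z of pulley_c in the frame of pulley_bay between -0.01 and 0.045 m and angle between hook's own z axis and vertical below 0.12 rad and angle between the x axis of hook and the x axis of hook_bay, either way round below 0.25 rad); the robot touches nothing.
It fails at once if a pulley is touched by the fingers while its middle is still under the run-off table ((contact force between the fingers and pulley_a above 1 N and x of pulley_a in the frame of runoff above 0 m) or (contact force between the fingers and pulley_b above 1 N and x of pulley_b in the frame of runoff above 0 m) or (contact force between the fingers and pulley_c above 1 N and x of pulley_c in the frame of runoff above 0 m)).
It fails at once if a bystander is shifted by more than 40 mm (distance of any of carton, jar, tin, screwdriver, oiler, cylinder_block, wrench from where it was at the start of the episode above 0.04 m).
Of pulley_a, pulley_b, pulley_c only 2 to 3 are there at a start; the rules pass over those that are not, and their reading is None.
At some moment in a run one of pulley_a, pulley_b, pulley_c may be knocked a few centimetres aside while the robot is not near it.
Once in a run the grip may slacken for a moment while it holds something.
It also fails if it takes over 210 s, if anything falls off the work surface, if the arm or the gripper's body presses on something with over 40 N, if the wrist force passes 120 N, or if a joint passes its speed limit or range.

### The arm

A 7-joint arm with a two-finger parallel gripper is mounted at the origin on the work surface. World frame = base frame: x ahead of the robot, y to its left, z up, the work surface at z = 0. Lengths are in m, angles in rad, forces in N, time in s.
With the tool pointing down it reaches from about 0.4 to 0.85 m from the base axis. Payload 4.4 kg.
Tool frame: the origin (TCP) lies midway between the tips of the shut fingers; the grasp point (between the pads) lies 19 mm behind it (arm.hold_point_z is the distance from the TCP to the grasp point, in m); z points along the fingers, y is the line along which they close (so a half turn about z gives the same grasp; the last joint's range is limited). The gripper opens to 94 mm and grips with 3 to 60 N. Pads are 16 mm wide; open, the fingers measure 119 mm over their backs; the gripper's body (75 mm by 177 mm) begins 78 mm behind the grasp point.
Start: joints at [1.256, 0.628, 0.038, 1.517, -0.027, 0.996, -0.02], TCP at [0.16, -0.63, 0.205] pointing down, gripper open.
Joint ranges: [-3.06, 3.06], [-0.37, 2.12], [-1.25, 1.32], [0.18, 2.47], [-1.1, 4.24], [0.23, 1.98], [-2.94, 2.94]. Speed limits (rad/s): [2.57, 2.57, 3.14, 3.14, 3.14, 3.14, 3.14].

### API

Orientations are given as a rotation vector (axis times angle).
In Python, from workcell import arm gives the robot as it stands.
- The arm moves only by the shell command python3 -m crank 'ROWS' [FORCE]. ROWS is JSON, a list of rows, each an object of numbers: "dx", "dy", "dz": the shift along the world's x, y, z in mm; "rx", "ry", "rz": the turn, a rotation vector about the world's x, y, z in degrees; "grip": the finger opening in mm, from 0 to 94. In form: [{"dx": .., "dy": .., "dz": .., "rx": .., "ry": .., "rz": .., "grip": ..}, ...]. A call has 1 to 5 rows; each row is the pose to reach, as a shift and turn from the pose commanded when the call began; what a row does not reach only later rows make up. A row lasts 1/12 s, in which the tool goes at most 41.7 mm and 7.16 degrees, less where a joint would pass 70% of its speed; a pose out of reach is approached as far as the arm can. A call with a gripper value outside its range is refused whole. The fingers move at their own pace and stop on an object; FORCE is the grip in N (left out, the last holds). Time passes only in rows, so rows that repeat a pose let the fingers close. It gives the time, the measured TCP pose, the force, the opening and the grip force at its end, in the units of the state.
- arm.observe(): the state, without advancing time (a new reading comes with each control period).
- arm.get_image(name): name is "side" or "top" or "wrist"; returns a dict with "image" (420x560x3 uint8, blue, green, red), "intrinsics" (3x3 intrinsics, pixels), "dist" ([k1, k2, p1, p2, k3] as OpenCV has them; the pictures are not rectified), "xyz" and "rotation" of the camera in the world. Camera axes: x right, y up, looking along -z (the intrinsics and any distortion apply to the point x, -y, -z); pixel columns grow to the right and rows downward; lengths in m; the calibration is good to about 2 mm. A picture is of the moment at which its call begins. There is no depth.
- arm.close_job(): hands the job in; it is judged then, once.
The state is a dict: "time_s": time; "q": joint angles; "joint_vel": joint speeds; "tau": joint torques, N m; "tool_pos": TCP position; "ee_rot": TCP orientation; "ft_force": force on the tool from outside, world axes, zero at the start; "wrist_torque": the same for the moment, N m; "grip_width": finger opening in m; "grip_force": force on a finger pad.
Only numpy, scipy, OpenCV 4.12 (cv2) and the standard library are available. Lean on these libraries where they do the work, as an engineer would, in place of code of your own. Each camera call takes 0.05 s, during which the arm holds its last target. There are 200 camera calls.

## Working session

There is one attempt and no reset: what is moved stays moved. The work goes in short steps, Python scripts to look and compute and a shell command to move; the robot and the scene stay as the last step left them, time stands still between calls to the robot, and variables do not carry over. Pictures are saved under pics/ and viewed, at most 14 in all, crops included, and the job is handed in when it is done.

```bash
ls; mkdir -p pics
cat > h.py <<'E'
import numpy as np, cv2
from workcell import arm
from scipy.spatial.transform import Rotation as R
def rot(r):
    r=np.array(r); return r if r.shape==(3,3) else R.from_rotvec(r).as_matrix()
def snap(n,f=None):
    d=arm.get_image(n)
    if f: cv2.imwrite('pics/'+f,d['image'])
    np.save('cam_'+n+'.npy',{k:d[k] for k in d},allow_pickle=True); return d
def load(n): return np.load('cam_'+n+'.npy',allow_pickle=True).item()
def px2w(d,uv,z):
    uv=np.array(uv,float).reshape(-1,1,2)
    p=cv2.undistortPoints(uv,np.array(d['intrinsics']),np.array(d['dist'],float))[:,0]
    v=np.c_[p[:,0],-p[:,1],-np.ones(len(p))]@rot(d['rotation']).T
    o=np.array(d['xyz']); return o+v*((np.array(z)-o[2])/v[:,2])[:,None]
def w2px(d,P):
    c=(np.array(P,float).reshape(-1,3)-np.array(d['xyz']))@rot(d['rotation']); c=c*[1,-1,-1]
    return cv2.projectPoints(c,np.zeros(3),np.zeros(3),np.array(d['intrinsics']),np.array(d['dist'],float))[0][:,0]
E
python3 - <<'E'
from h import *
for n in('top','side'):
    d=snap(n,n+'0.png'); print(n,d['xyz'],np.round(rot(d['rotation']),2).tolist())
    cv2.imwrite('pics/%s0.png'%n,cv2.resize(d['image'],(800,600)))
print(arm.observe())
E
```

```text
pics
top [ 0.40502788 -0.02417125  1.47497766] [[0.02, 0.99, -0.11], [-1.0, 0.02, -0.01], [-0.01, 0.11, 0.99]]
side [0.29660724 1.03117488 1.14310569] [[-0.97, 0.15, -0.18], [-0.23, -0.67, 0.7], [-0.02, 0.72, 0.69]]
{'time_s': 0.1, 'q': array([ 1.25617174,  0.62922979,  0.0384398 ,  1.51822028, -0.02699081,
        0.99632707, -0.01997933]), 'joint_vel': array([ 1.51736963e-04, -1.46332610e-03,  6.42955124e-04, -1.80061310e-03,
        1.03747539e-03, -6.08265803e-06,  1.71008904e-04]), 'tau': array([ 2.49108722e-03, -5.50798130e+01,  1.14702959e+00, -1.87116104e+01,
       -5.22617879e-02,  1.92771130e-02,  3.13398766e-05]), 'tool_pos': array([ 0.15995896, -0.62940804,  0.20467671]), 'ee_rot': array([-3.11566596e+00, -3.89688226e-01,  3.54889290e-04]), 'ft_force': array([-0.85235918,  0.50723044, -1.68782484]), 'wrist_torque': array([ 0.03998766, -0.01216098, -0.00875331]), 'grip_force': 0.0, 'grip_width': 0.0943888244300352}
```

View pics/top0.png

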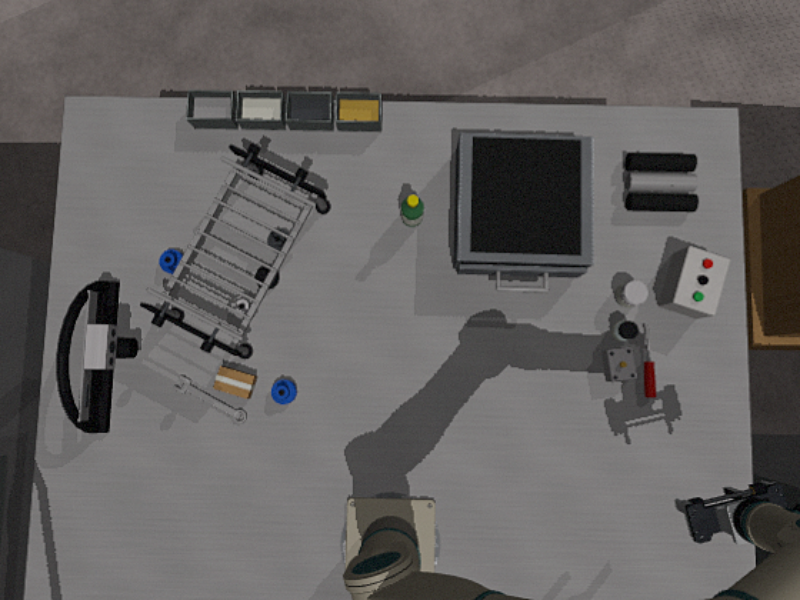

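View pics/side0.png

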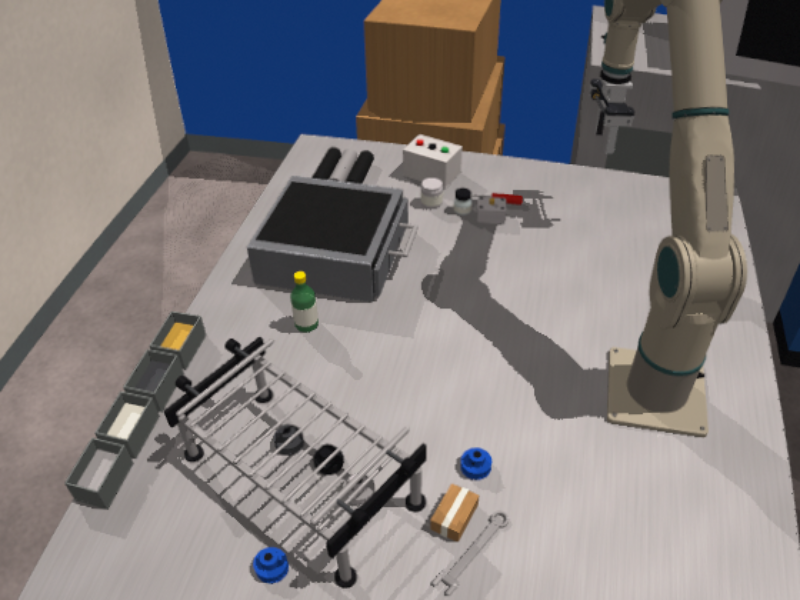

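Three pulley-like things sit under the table: black (265,275), dark (278,238) and aluminium (242,303), all at 800-scale. The look-alikes are blue pulleys at (170,261) and (284,391), which are not wanted. Next is a close crop, plus coordinates.

Run:
```python
from h import *
d=load('top'); im=d['image']
cv2.imwrite('pics/c1.png',cv2.resize(im[90:270,90:250],None,fx=3.33,fy=3.33,interpolation=cv2.INTER_CUBIC))
s=.7
def P(n,u,v,z): print(n,np.round(px2w(d,[[u*s,v*s]],z)[0],3))
P('cabTL',452,131,.115);P('cabTR',592,136,.115);P('cabFL',455,268,.115);P('cabFR',592,266,.115)
P('handleL',498,289,.075);P('handleR',549,290,.075)
P('plate1 far',232,150,.158);P('plate1 near',328,208,.15);P('plate2 far',145,308,.15);P('plate2 near',250,352,.15)
P('oiler',412,205,.1);P('tin',634,293,.065);P('jar',627,330,.06);P('carton',234,381,.035);P('base',390,545,0);P('blue',284,391,.03);P('blk',265,275,.03);P('dk',278,238,.03);P('al',242,303,.03)
```

```text
cabTL [ 0.951 -0.124  0.115]
cabTR [ 0.945 -0.446  0.115]
cabFL [ 0.631 -0.135  0.115]
cabFR [ 0.642 -0.443  0.115]
handleL [ 0.591 -0.238  0.075]
handleR [ 0.591 -0.355  0.075]
plate1 far [0.88  0.369 0.158]
plate1 near [0.754 0.151 0.15 ]
plate2 far [0.523 0.544 0.15 ]
plate2 near [0.433 0.309 0.15 ]
oiler [ 0.779 -0.035  0.1  ]
tin [ 0.59  -0.554  0.065]
jar [ 0.504 -0.539  0.06 ]
carton [0.367 0.373 0.035]
base [-0.005 -0.001  0.   ]
blue [0.346 0.255 0.03 ]
blk [0.619 0.312 0.03 ]
dk [0.71  0.285 0.03 ]
al [0.551 0.364 0.03 ]
```

View pics/c1.png

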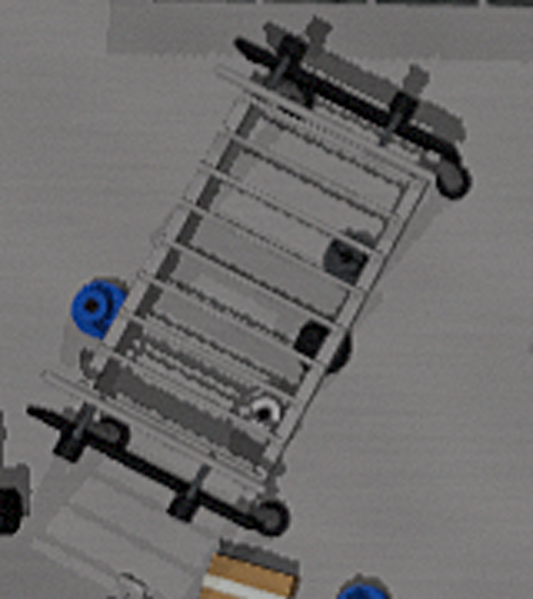

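Run:
```python
from h import *
d=load('top')
c=lambda u,v,z: px2w(d,[[u/3.33+90,v/3.33+90]],z)[0]
f1=c(455,181,.003);f2=c(270,518,.003)
print('feet',f1,f2,np.linalg.norm(f1-f2))
yv=(f2-f1)/np.linalg.norm(f2-f1); xv=np.array([yv[1],-yv[0],0]); O=(f1+f2)/2-.015*xv
print('O',O,'xv',xv,np.degrees(np.arctan2(xv[1],xv[0])))
for n,u,v,z in(('al',264,410,.042),('blk',322,342,.03),('dk',347,256,.042),('blueback',95,303,.042)):
    p=c(u,v,z);print(n,p.round(3),'table',((p-O)@xv).round(3),((p-O)@yv).round(3))
i=cv2.resize(d['image'][150:240,140:210],None,fx=8,fy=8,interpolation=cv2.INTER_CUBIC)
i=cv2.convertScaleAbs(i,alpha=1.8); i=i[:600]
e=load('side')['image']; j=cv2.resize(e[290:350,185:260],None,fx=8,fy=8,interpolation=cv2.INTER_CUBIC)[:600,:600]
j=cv2.convertScaleAbs(j,alpha=1.5)
cv2.imwrite('pics/c2.png',cv2.resize(np.hstack([np.vstack([i,np.zeros((max(0,600-len(i)),i.shape[1],3),np.uint8)])]),None,fx=.8,fy=.8))
```

```text
feet [0.79749381 0.18122303 0.003     ] [0.43824944 0.35988515 0.003     ] 0.401218977463268
O [0.61119215 0.25712336 0.003     ] xv [0.44529827 0.89538229 0.        ] 63.55757617164011
al [0.546 0.361 0.042] table 0.064 0.104
blk [0.619 0.308 0.03 ] table 0.049 0.016
dk [0.706 0.284 0.042] table 0.066 -0.073
blueback [0.652 0.54  0.042] table 0.271 0.089
```

View pics/c2.png

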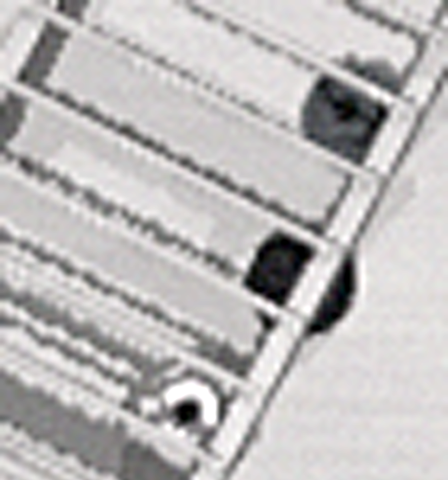

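The crop confirms aluminium, black and dark-steel pulleys, about 50–65 mm inside the mouth, and the front feet measure 401 mm apart against the 400 expected. Moving to look at the handle.

```bash
python3 -m crank '[{"dx":22,"dy":22,"dz":5,"rz":5},{"dx":44,"dy":44,"dz":10,"rz":10},{"dx":66,"dy":66,"dz":15,"rz":15},{"dx":88,"dy":88,"dz":20,"rz":20},{"dx":110,"dy":110,"dz":20,"rz":25}]' 20
python3 -m crank '[{"dx":22,"dy":22,"dz":5,"rz":5},{"dx":44,"dy":44,"dz":10,"rz":10},{"dx":66,"dy":66,"dz":15,"rz":15},{"dx":88,"dy":88,"dz":20,"rz":20},{"dx":110,"dy":110,"dz":20,"rz":25}]' 
python3 -m crank '[{"dx":22,"dy":22,"dz":5,"rz":5},{"dx":44,"dy":44,"dz":10,"rz":10},{"dx":66,"dy":66,"dz":15,"rz":15},{"dx":88,"dy":88,"dz":20,"rz":20},{"dx":110,"dy":110,"dz":20,"rz":26,"grip":40}]'
python3 - <<'E'
from h import *
d=snap('wrist','w1.png'); o=arm.observe(); print(o['tool_pos'],rot(o['ee_rot']).round(3).tolist(),d['xyz'],rot(d['rotation']).round(2).tolist(),o['q'])
E
```

```text
[ 0.15995345 -0.62950878  0.20478914] [[0.969, 0.246, -0.0], [0.246, -0.969, 0.001], [-0.0, -0.001, -1.0]] [ 0.23051543 -0.61192838  0.38346806] [[0.25, 0.94, 0.24], [-0.97, 0.24, 0.06], [-0.0, -0.25, 0.97]] [ 1.25621254  0.62911432  0.03846333  1.518104   -0.02701     0.99629221
 -0.02002024]validation failed for argument at $[0]...
validation failed for argument at $[0]...
validation failed for argument at $[0]...
```

View pics/w1.png

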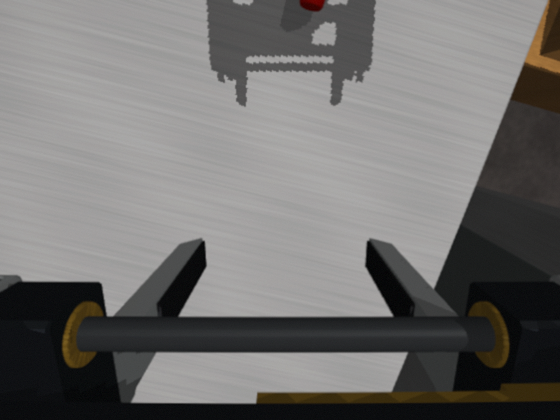

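The wrist view shows only the open fingers and empty bench; the arm did not move because the rows need every key. Retrying with complete rows.

```bash
python3 -m crank '[{"dx":22,"dy":22,"dz":5,"rx":0,"ry":0,"rz":5,"grip":94},{"dx":44,"dy":44,"dz":10,"rx":0,"ry":0,"rz":10,"grip":94},{"dx":66,"dy":66,"dz":15,"rx":0,"ry":0,"rz":15,"grip":94},{"dx":88,"dy":88,"dz":20,"rx":0,"ry":0,"rz":20,"grip":94},{"dx":110,"dy":110,"dz":20,"rx":0,"ry":0,"rz":25,"grip":94}]' 20 && python3 -m crank '[{"dx":22,"dy":22,"dz":5,"rx":0,"ry":0,"rz":5,"grip":60},{"dx":44,"dy":44,"dz":10,"rx":0,"ry":0,"rz":10,"grip":60},{"dx":66,"dy":66,"dz":15,"rx":0,"ry":0,"rz":15,"grip":60},{"dx":88,"dy":88,"dz":20,"rx":0,"ry":0,"rz":20,"grip":60},{"dx":110,"dy":110,"dz":20,"rx":0,"ry":0,"rz":25,"grip":60}]' && python3 -m crank '[{"dx":22,"dy":22,"dz":0,"rx":0,"ry":0,"rz":5,"grip":40},{"dx":44,"dy":44,"dz":0,"rx":0,"ry":0,"rz":10,"grip":40},{"dx":66,"dy":66,"dz":0,"rx":0,"ry":0,"rz":15,"grip":40},{"dx":88,"dy":88,"dz":0,"rx":0,"ry":0,"rz":20,"grip":40},{"dx":110,"dy":110,"dz":0,"rx":0,"ry":0,"rz":26,"grip":40}]'
python3 - <<'E'
from h import *
d=snap('wrist','w2.png'); o=arm.observe(); print(o['tool_pos'],rot(o['ee_rot']).round(3).tolist(),d['xyz'],rot(d['rotation']).round(2).tolist(),o['q'])
print(w2px(d,[[.591,-.297,.075],[.7,-.297,.115]]))
E
```

```text
time_s: 0.57
tool_pos: [0.2711, -0.5192, 0.2262]
ee_rot: [2.956, 1.061, 0.0]
ft_force: [0.9, -0.2, 0.7]
grip_width: 0.0941
grip_force: 0.0
time_s: 0.98
tool_pos: [0.3813, -0.4091, 0.2463]
ee_rot: [2.656, 1.676, 0.0]
ft_force: [0.8, -0.3, -1.3]
grip_width: 0.0642
grip_force: 0.0
time_s: 1.4
tool_pos: [0.4908, -0.2988, 0.2454]
ee_rot: [-2.212, -2.231, 0.0]
ft_force: [0.1, 0.4, -0.3]
grip_width: 0.0403
grip_force: 0.0
[ 0.49650718 -0.29186041  0.24565584] [[-0.023, 1.0, 0.005], [1.0, 0.023, 0.005], [0.005, 0.005, -1.0]] [ 0.49060953 -0.22651071  0.42416705] [[1.0, -0.01, -0.0], [0.01, 0.97, 0.25], [-0.0, -0.25, 0.97]] [ 0.72566378  0.49623096 -0.3646292   1.67412795  0.19490726  1.00519971
  0.31957379]
[[377.23876793 193.70284404]
 [499.09790753 203.02927823]]
```

View pics/w2.png

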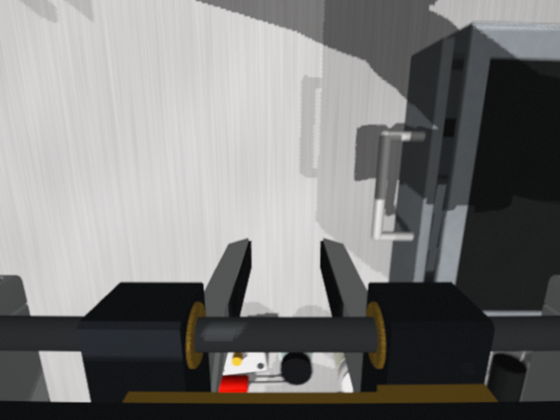

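The handle bar runs from (384,135) to (378,236), and the cabinet's front top edge is near (440,200).

Run:
```python
from h import *
d=load('wrist'); p=px2w(d,[[384.5,135],[378.5,236]],.075); print(p, p.mean(0), np.degrees(np.arctan2(*(p[0]-p[1])[:2]))); print(px2w(d,[[472,30],[440,285]],.115))
```

```text
[[ 0.59373598 -0.23447305  0.075     ]
 [ 0.59628754 -0.34558389  0.075     ]] [ 0.59501176 -0.29002847  0.075     ] -1.315515000402971
[[ 0.65070825 -0.14393277  0.115     ]
 [ 0.65298801 -0.38528271  0.115     ]]
```

```bash
python3 -m crank '[{"dx":33,"dy":2,"dz":-20,"rx":0,"ry":0,"rz":0,"grip":38},{"dx":66,"dy":4,"dz":-50,"rx":0,"ry":0,"rz":0,"grip":38},{"dx":100,"dy":7,"dz":-85,"rx":0,"ry":0,"rz":0,"grip":38},{"dx":102,"dy":9,"dz":-110,"rx":0,"ry":0,"rz":0,"grip":38},{"dx":102,"dy":9,"dz":-110,"rx":0,"ry":0,"rz":0,"grip":38}]' && python3 -m crank '[{"dx":0,"dy":0,"dz":0,"rx":0,"ry":0,"rz":0,"grip":38}]'
```

```text
time_s: 1.87
tool_pos: [0.5902, -0.2875, 0.1283]
ee_rot: [-2.206, -2.222, 0.004]
ft_force: [-1.1, 0.2, -0.4]
grip_width: 0.0383
grip_force: 0.0
time_s: 1.95
tool_pos: [0.5904, -0.2902, 0.1334]
ee_rot: [-2.212, -2.224, 0.003]
ft_force: [-0.1, -1.1, 0.1]
grip_width: 0.038
grip_force: 0.0
```

```bash
python3 -m crank '[{"dx":4,"dy":0,"dz":-25,"rx":0,"ry":0,"rz":0,"grip":38},{"dx":4,"dy":0,"dz":-55,"rx":0,"ry":0,"rz":0,"grip":38},{"dx":4,"dy":0,"dz":-78,"rx":0,"ry":0,"rz":0,"grip":38},{"dx":4,"dy":0,"dz":-78,"rx":0,"ry":0,"rz":0,"grip":38},{"dx":4,"dy":0,"dz":-78,"rx":0,"ry":0,"rz":0,"grip":38}]' && python3 -m crank '[{"dx":0,"dy":0,"dz":0,"rx":0,"ry":0,"rz":0,"grip":2},{"dx":0,"dy":0,"dz":0,"rx":0,"ry":0,"rz":0,"grip":2},{"dx":0,"dy":0,"dz":0,"rx":0,"ry":0,"rz":0,"grip":2},{"dx":0,"dy":0,"dz":0,"rx":0,"ry":0,"rz":0,"grip":2},{"dx":0,"dy":0,"dz":0,"rx":0,"ry":0,"rz":0,"grip":2}]' 30
```

```text
time_s: 2.37
tool_pos: [0.5954, -0.2922, 0.059]
ee_rot: [2.218, 2.224, -0.001]
ft_force: [0.4, -0.1, 0.4]
grip_width: 0.0382
grip_force: 0.0
time_s: 2.78
tool_pos: [0.5962, -0.2915, 0.0587]
ee_rot: [2.216, 2.225, -0.0]
ft_force: [-0.3, -0.8, 3.6]
grip_width: 0.0111
grip_force: 30.0
```

```bash
python3 -m crank '[{"dx":-15,"dy":0,"dz":0,"rx":0,"ry":0,"rz":0,"grip":2},{"dx":-40,"dy":-1,"dz":0,"rx":0,"ry":0,"rz":0,"grip":2},{"dx":-70,"dy":-1.5,"dz":0,"rx":0,"ry":0,"rz":0,"grip":2},{"dx":-100,"dy":-2,"dz":0,"rx":0,"ry":0,"rz":0,"grip":2},{"dx":-130,"dy":-3,"dz":0,"rx":0,"ry":0,"rz":0,"grip":2}]' && python3 -m crank '[{"dx":-30,"dy":-0.6,"dz":0,"rx":0,"ry":0,"rz":0,"grip":2},{"dx":-60,"dy":-1.3,"dz":0,"rx":0,"ry":0,"rz":0,"grip":2},{"dx":-90,"dy":-2,"dz":0,"rx":0,"ry":0,"rz":0,"grip":2},{"dx":-115,"dy":-2.5,"dz":0,"rx":0,"ry":0,"rz":0,"grip":2},{"dx":-129,"dy":-3,"dz":0,"rx":0,"ry":0,"rz":0,"grip":2}]' && python3 -m crank '[{"dx":-2,"dy":0,"dz":0,"rx":0,"ry":0,"rz":0,"grip":2},{"dx":-3,"dy":0,"dz":0,"rx":0,"ry":0,"rz":0,"grip":2},{"dx":-3,"dy":0,"dz":0,"rx":0,"ry":0,"rz":0,"grip":2}]'
```

```text
time_s: 3.2
tool_pos: [0.4688, -0.2903, 0.0586]
ee_rot: [2.212, 2.228, 0.011]
ft_force: [3.5, 8.4, 3.7]
grip_width: 0.0114
grip_force: 30.0
time_s: 3.62
tool_pos: [0.3343, -0.2889, 0.0584]
ee_rot: [-2.206, -2.225, -0.006]
ft_force: [1.5, 24.5, 20.8]
grip_width: 0.0108
grip_force: 30.0
time_s: 3.87
tool_pos: [0.3344, -0.29, 0.0583]
ee_rot: [-2.207, -2.228, -0.007]
ft_force: [1.1, 19.1, 20.3]
grip_width: 0.0112
grip_force: 30.0
```

```bash
python3 -m crank '[{"dx":0,"dy":0,"dz":0,"rx":0,"ry":0,"rz":0,"grip":38},{"dx":0,"dy":0,"dz":0,"rx":0,"ry":0,"rz":0,"grip":38},{"dx":0,"dy":0,"dz":0,"rx":0,"ry":0,"rz":0,"grip":38},{"dx":0,"dy":0,"dz":30,"rx":0,"ry":0,"rz":0,"grip":38},{"dx":0,"dy":0,"dz":70,"rx":0,"ry":0,"rz":0,"grip":38}]' && python3 -m crank '[{"dx":10,"dy":-10,"dz":35,"rx":0,"ry":0,"rz":0,"grip":38},{"dx":40,"dy":-20,"dz":75,"rx":0,"ry":0,"rz":0,"grip":38},{"dx":80,"dy":-30,"dz":115,"rx":0,"ry":0,"rz":0,"grip":38},{"dx":110,"dy":-30,"dz":130,"rx":0,"ry":0,"rz":0,"grip":38},{"dx":110,"dy":-30,"dz":130,"rx":0,"ry":0,"rz":0,"grip":38}]' && python3 -m crank '[{"dx":0,"dy":0,"dz":0,"rx":0,"ry":0,"rz":0,"grip":38},{"dx":0,"dy":0,"dz":0,"rx":0,"ry":0,"rz":0,"grip":38}]'
python3 - <<'E'
from h import *
d=snap('wrist','w3.png'); snap('top','t3.png');o=arm.observe(); print(o['tool_pos'],d['xyz'])
E
```

```text
time_s: 4.28
tool_pos: [0.3324, -0.2962, 0.1261]
ee_rot: [-2.212, -2.221, 0.001]
ft_force: [0.4, 0.2, -0.3]
grip_width: 0.0376
grip_force: 0.0
time_s: 4.7
tool_pos: [0.4501, -0.3289, 0.2619]
ee_rot: [2.21, 2.219, 0.006]
ft_force: [1.1, -1.2, 0.8]
grip_width: 0.0381
grip_force: 0.0
time_s: 4.87
tool_pos: [0.444, -0.3274, 0.2573]
ee_rot: [2.217, 2.226, -0.001]
ft_force: [-0.2, 0.0, -1.4]
grip_width: 0.0381
grip_force: 0.0
[ 0.44189119 -0.32706799  0.25615525] [ 0.44410801 -0.25504094  0.43604118]
```

View pics/w3.png

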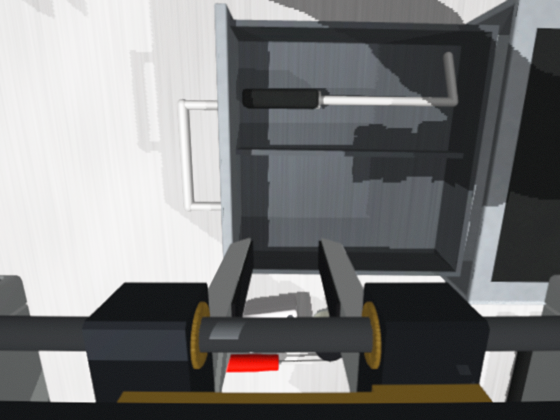

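The drawer is open, with the hook in the narrow bay: grip (243..320, 98), rod corner (452,103), tip (448,53).

Run:
```python
from h import *
d=load('wrist'); p=px2w(d,[[243,98],[320,98],[281,91],[281,107],[330,100],[452,102],[448,53],[236,149],[460,155]],[.054,.054,.054,.054,.031,.031,.031,.058,.058]); print(p.round(4))
v=p[5]-p[4]; print(np.degrees(np.arctan2(v[1],v[0])))
```

```text
[[ 0.3964 -0.2251  0.054 ]
 [ 0.482  -0.2247  0.054 ]
 [ 0.4387 -0.2175  0.054 ]
 [ 0.4387 -0.2345  0.054 ]
 [ 0.4962 -0.225   0.031 ]
 [ 0.6412 -0.2261  0.031 ]
 [ 0.6299 -0.1724  0.031 ]
 [ 0.3875 -0.2808  0.058 ]
 [ 0.6448 -0.2861  0.058 ]]
-0.4143088762476604
```

```bash
python3 -m crank '[{"dx":0,"dy":20,"dz":0,"rx":0,"ry":0,"rz":-7,"grip":46},{"dx":0,"dy":40,"dz":0,"rx":0,"ry":0,"rz":-14,"grip":46},{"dx":0,"dy":60,"dz":0,"rx":0,"ry":0,"rz":-21,"grip":46},{"dx":0,"dy":80,"dz":0,"rx":0,"ry":0,"rz":-28,"grip":46},{"dx":-1,"dy":102,"dz":0,"rx":0,"ry":0,"rz":-35,"grip":46}]' && python3 -m crank '[{"dx":0,"dy":0,"dz":-10,"rx":0,"ry":0,"rz":-7,"grip":46},{"dx":0,"dy":0,"dz":-20,"rx":0,"ry":0,"rz":-14,"grip":46},{"dx":0,"dy":0,"dz":-30,"rx":0,"ry":0,"rz":-21,"grip":46},{"dx":0,"dy":0,"dz":-40,"rx":0,"ry":0,"rz":-28,"grip":46},{"dx":0,"dy":0,"dz":-50,"rx":0,"ry":0,"rz":-35,"grip":46}]' && python3 -m crank '[{"dx":0,"dy":0,"dz":-20,"rx":0,"ry":0,"rz":-7,"grip":46},{"dx":0,"dy":0,"dz":-40,"rx":0,"ry":0,"rz":-14,"grip":46},{"dx":0,"dy":0,"dz":-60,"rx":0,"ry":0,"rz":-20,"grip":46},{"dx":0,"dy":0,"dz":-90,"rx":0,"ry":0,"rz":-20,"grip":46},{"dx":0,"dy":0,"dz":-110,"rx":0,"ry":0,"rz":-20,"grip":46}]' && python3 -m crank '[{"dx":0,"dy":0,"dz":0,"rx":0,"ry":0,"rz":0,"grip":46},{"dx":0,"dy":0,"dz":0,"rx":0,"ry":0,"rz":0,"grip":46}]'
python3 - <<'E'
from h import *
d=snap('wrist','w4.png');o=arm.observe(); print(o['tool_pos'],rot(o['ee_rot']).round(3).tolist(),o['q'].round(2),d['xyz'])
E
```

```text
time_s: 5.38
tool_pos: [0.4409, -0.2248, 0.2563]
ee_rot: [-2.788, -1.444, 0.003]
ft_force: [0.1, 0.2, -0.2]
grip_width: 0.0462
grip_force: 0.0
time_s: 5.8
tool_pos: [0.4408, -0.2253, 0.2061]
ee_rot: [-3.094, -0.54, 0.004]
ft_force: [0.6, -0.2, 0.1]
grip_width: 0.0458
grip_force: 0.0
time_s: 6.22
tool_pos: [0.4401, -0.2249, 0.0951]
ee_rot: [-3.141, -0.004, 0.006]
ft_force: [-0.3, 1.1, -1.1]
grip_width: 0.0458
grip_force: 0.0
time_s: 6.38
tool_pos: [0.4408, -0.2248, 0.0965]
ee_rot: [-3.14, -0.005, 0.006]
ft_force: [1.0, -0.3, 0.1]
grip_width: 0.046
grip_force: 0.0
[ 0.44211437 -0.22527789  0.09760573] [[1.0, 0.003, -0.001], [0.003, -1.0, 0.0], [-0.001, -0.0, -1.0]] [ 0.44  0.58 -0.03  2.04  0.04  0.52 -1.19] [ 0.51426059 -0.22488976  0.27502151]
```

View pics/w4.png

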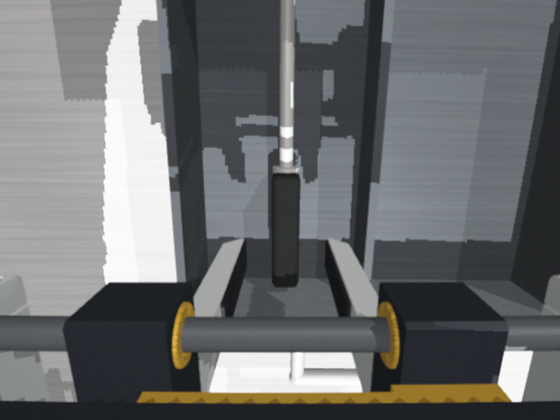

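The grip is centred between the fingers at (286,228). Descend and grip.

```bash
python3 -m crank '[{"dx":0,"dy":0,"dz":-25,"rx":0,"ry":0,"rz":0,"grip":46},{"dx":0,"dy":0,"dz":-50,"rx":0,"ry":0,"rz":0,"grip":46},{"dx":0,"dy":0,"dz":-70,"rx":0,"ry":0,"rz":0,"grip":46},{"dx":0,"dy":0,"dz":-72,"rx":0,"ry":0,"rz":0,"grip":46},{"dx":0,"dy":0,"dz":-72,"rx":0,"ry":0,"rz":0,"grip":46}]' && python3 -m crank '[{"dx":0,"dy":0,"dz":0,"rx":0,"ry":0,"rz":0,"grip":10},{"dx":0,"dy":0,"dz":0,"rx":0,"ry":0,"rz":0,"grip":10},{"dx":0,"dy":0,"dz":0,"rx":0,"ry":0,"rz":0,"grip":10},{"dx":0,"dy":0,"dz":0,"rx":0,"ry":0,"rz":0,"grip":10},{"dx":0,"dy":0,"dz":0,"rx":0,"ry":0,"rz":0,"grip":10}]' 50 && python3 -m crank '[{"dx":0,"dy":0,"dz":20,"rx":0,"ry":0,"rz":0,"grip":10},{"dx":0,"dy":0,"dz":60,"rx":0,"ry":0,"rz":0,"grip":10},{"dx":0,"dy":0,"dz":100,"rx":0,"ry":0,"rz":0,"grip":10},{"dx":0,"dy":0,"dz":140,"rx":0,"ry":0,"rz":0,"grip":10},{"dx":0,"dy":0,"dz":150,"rx":0,"ry":0,"rz":0,"grip":10}]'
```

```text
time_s: 6.85
tool_pos: [0.4429, -0.2252, 0.0259]
ee_rot: [-3.142, -0.006, 0.0]
ft_force: [0.1, -0.6, 0.7]
grip_width: 0.0461
grip_force: 0.0
time_s: 7.27
tool_pos: [0.4436, -0.2251, 0.0264]
ee_rot: [3.141, 0.007, 0.002]
ft_force: [-0.8, -0.1, 7.0]
grip_width: 0.0197
grip_force: 50.0
time_s: 7.68
tool_pos: [0.4458, -0.2263, 0.1809]
ee_rot: [3.138, 0.007, 0.013]
ft_force: [1.1, -0.1, -2.7]
grip_width: 0.0199
grip_force: 50.0
```

Hook held. Plan: with the hook at the table's yaw (63.6°), enter raised above the pulleys, lower behind each, and draw out in the order aluminium, black, dark.

```bash
python3 -m crank '[{"dx":0,"dy":20,"dz":10,"rx":0,"ry":0,"rz":6,"grip":10},{"dx":0,"dy":50,"dz":15,"rx":0,"ry":0,"rz":12,"grip":10},{"dx":0,"dy":80,"dz":20,"rx":0,"ry":0,"rz":19,"grip":10},{"dx":0,"dy":115,"dz":20,"rx":0,"ry":0,"rz":25,"grip":10},{"dx":0,"dy":150,"dz":20,"rx":0,"ry":0,"rz":32,"grip":10}]' && python3 -m crank '[{"dx":0,"dy":30,"dz":0,"rx":0,"ry":0,"rz":6,"grip":10},{"dx":0,"dy":65,"dz":0,"rx":0,"ry":0,"rz":12,"grip":10},{"dx":0,"dy":100,"dz":0,"rx":0,"ry":0,"rz":19,"grip":10},{"dx":0,"dy":135,"dz":0,"rx":0,"ry":0,"rz":25,"grip":10},{"dx":0,"dy":147,"dz":0,"rx":0,"ry":0,"rz":31.4,"grip":10}]' && python3 -m crank '[{"dx":0,"dy":0,"dz":-40,"rx":0,"ry":0,"rz":0,"grip":10},{"dx":0,"dy":0,"dz":-80,"rx":0,"ry":0,"rz":0,"grip":10},{"dx":0,"dy":0,"dz":-80,"rx":0,"ry":0,"rz":0,"grip":10},{"dx":0,"dy":0,"dz":-80,"rx":0,"ry":0,"rz":0,"grip":10}]'
cat > tab.py <<'E'
from h import *
O=np.array([.6112,.2571,0]);xv=np.array([.4453,.8954,0]);yv=np.array([-.8954,.4453,0])
def T(p): p=np.array(p)-O; return np.round([p@xv,p@yv,p[2]],4)
def W(x,y): return O+x*xv+y*yv
def hook():  # hook origin from tool
    o=arm.observe(); M=rot(o['ee_rot']); h=o['tool_pos']-.004*M[:,0]; print('hook T',T(h),'yaw',np.degrees(np.arctan2(M[1,0],M[0,0])).round(2),'z',(o['tool_pos'][2]-.006).round(4),'q',o['q'].round(2)); return h
def go(x,y):
    h=hook(); print('delta to',x,y,((W(x,y)-h)*1000).round(1))
E
python3 - <<'E'
from tab import *
d=snap('wrist','w5.png');e=snap('top','t5.png')
go(-.086,.066); print(w2px(d,[W(.064,.104)+[0,0,.042],W(.049,.016)+[0,0,.042]]))
E
```

```text
time_s: 8.1
tool_pos: [0.4425, -0.074, 0.1958]
ee_rot: [3.016, 0.879, 0.0]
ft_force: [0.4, 0.4, -2.3]
grip_width: 0.0198
grip_force: 50.0
time_s: 8.52
tool_pos: [0.4425, 0.0776, 0.1958]
ee_rot: [-2.658, -1.671, -0.004]
ft_force: [-0.3, -0.3, -2.8]
grip_width: 0.0195
grip_force: 50.0
time_s: 8.85
tool_pos: [0.4409, 0.0715, 0.1143]
ee_rot: [-2.667, -1.656, 0.009]
ft_force: [0.1, 0.5, -2.2]
grip_width: 0.0194
grip_force: 50.0
hook T [-0.244   0.0673  0.117 ] yaw 63.63 z 0.111 q [ 0.    0.51 -0.32  2.14  0.31  0.53 -1.  ]
delta to -0.086 0.066 [  71.5  140.9 -117. ]
[[ 228.99286492 -280.3644831 ]
 [ 377.08550271 -249.13475669]]
```

View pics/w5.png

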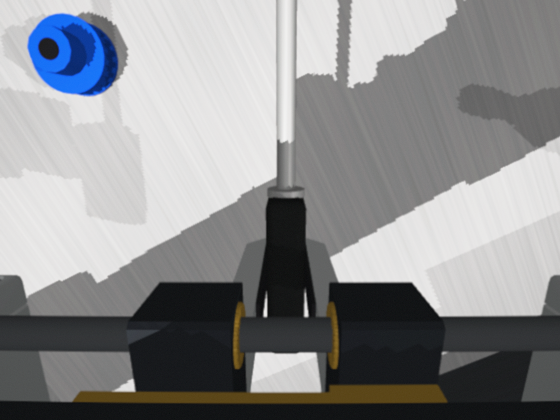

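The wrist view shows the hook straight ahead (rod at column 286) and the blue decoy at (68,52), which is clear of the path. Going in raised, then lowering.

```bash
python3 -m crank '[{"dx":0,"dy":0,"dz":-30,"rx":0,"ry":0,"rz":0,"grip":10},{"dx":0,"dy":0,"dz":-54,"rx":0,"ry":0,"rz":0,"grip":10},{"dx":12,"dy":24,"dz":-54,"rx":0,"ry":0,"rz":0,"grip":10},{"dx":24,"dy":47,"dz":-54,"rx":0,"ry":0,"rz":0,"grip":10},{"dx":38,"dy":75,"dz":-54,"rx":0,"ry":0,"rz":0,"grip":10}]' && python3 -m crank '[{"dx":12,"dy":24,"dz":0,"rx":0,"ry":0,"rz":0,"grip":10},{"dx":24,"dy":47,"dz":0,"rx":0,"ry":0,"rz":0,"grip":10},{"dx":33,"dy":66,"dz":0,"rx":0,"ry":0,"rz":0,"grip":10},{"dx":33,"dy":66,"dz":0,"rx":0,"ry":0,"rz":0,"grip":10},{"dx":33,"dy":66,"dz":0,"rx":0,"ry":0,"rz":0,"grip":10}]'
python3 - <<'E'
from tab import *
go(-.086,.066); d=snap('top');e=snap('side')
i=cv2.resize(d['image'][140:240,110:230],None,fx=5,fy=5,interpolation=cv2.INTER_CUBIC)
j=cv2.resize(e['image'][270:380,170:270],(400,440),interpolation=cv2.INTER_CUBIC)
cv2.imwrite('pics/p6.png',cv2.convertScaleAbs(cv2.resize(i,(600,500)),alpha=1.4));cv2.imwrite('pics/s6.png',j)
E
```

```text
time_s: 9.37
tool_pos: [0.483, 0.1467, 0.0639]
ee_rot: [2.67, 1.652, 0.004]
ft_force: [0.5, -0.3, -1.5]
grip_width: 0.0197
grip_force: 50.0
time_s: 9.78
tool_pos: [0.516, 0.2147, 0.0642]
ee_rot: [2.668, 1.658, 0.008]
ft_force: [0.5, -1.2, -2.1]
grip_width: 0.0197
grip_force: 5.0
hook T [-0.0844  0.0664  0.0642] yaw 63.71 z 0.0582 q [-0.28  0.7  -0.26  1.9   0.31  0.57 -1.19]
delta to -0.086 0.066 [ -0.4  -1.7 -64.2]
```

View pics/p6.png

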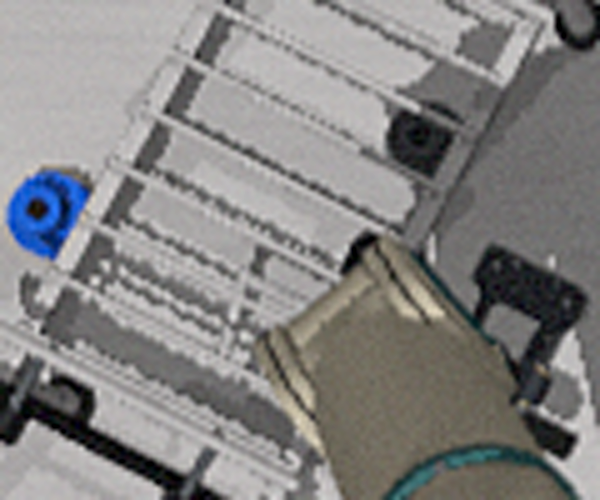

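The grip force dropped to 5 N: that is the slackening. Checking whether the hook shifted by comparing the wrist view with the earlier one around the collar (286,192).

```bash
python3 -m crank '[{"dx":0,"dy":0,"dz":0,"rx":0,"ry":0,"rz":0,"grip":10},{"dx":0,"dy":0,"dz":0,"rx":0,"ry":0,"rz":0,"grip":10},{"dx":0,"dy":0,"dz":0,"rx":0,"ry":0,"rz":0,"grip":10}]' 55
python3 - <<'E'
from tab import *
a=cv2.imread('pics/w5.png');b=snap('wrist','w6.png')['image']
t=a[185:225,262:310]; r=cv2.matchTemplate(b[150:260,230:340],t,cv2.TM_CCOEFF_NORMED); print(cv2.minMaxLoc(r)[1],np.array(cv2.minMaxLoc(r)[3])+[230,150],'was 262,185')
for y in(20,80,130,170): print(y,[int(v) for v in a[y,262:312:5].mean(1)],[int(v) for v in b[y,262:312:5].mean(1)])
E
```

```text
time_s: 10.13
tool_pos: [0.5141, 0.2121, 0.0618]
ee_rot: [2.67, 1.655, -0.0]
ft_force: [-0.3, -0.0, -2.4]
grip_width: 0.0197
grip_force: 55.0
0.9457749724388123 [262 185] was 262,185
20 [228, 227, 228, 173, 223, 234, 197, 227, 229, 225] [228, 228, 229, 228, 229, 229, 229, 229, 230, 229]
80 [229, 235, 230, 175, 226, 235, 196, 128, 130, 135] [231, 231, 228, 182, 231, 235, 192, 232, 226, 231]
130 [230, 231, 232, 178, 230, 235, 192, 132, 137, 128] [128, 135, 131, 176, 234, 235, 189, 128, 132, 131]
170 [233, 230, 230, 111, 116, 146, 137, 130, 135, 132] [144, 130, 130, 87, 119, 149, 138, 133, 134, 136]
```

The hook did not move in the grip. Lower behind the aluminium pulley.

```bash
python3 -m crank '[{"dx":0,"dy":0,"dz":-15,"rx":0,"ry":0,"rz":0,"grip":10},{"dx":0,"dy":0,"dz":-30,"rx":0,"ry":0,"rz":0,"grip":10},{"dx":0,"dy":0,"dz":-44,"rx":0,"ry":0,"rz":0,"grip":10},{"dx":0,"dy":0,"dz":-52,"rx":0,"ry":0,"rz":0,"grip":10},{"dx":0,"dy":0,"dz":-52,"rx":0,"ry":0,"rz":0,"grip":10}]' && python3 -m crank '[{"dx":-5,"dy":-10,"dz":0,"rx":0,"ry":0,"rz":0,"grip":10},{"dx":-10,"dy":-20,"dz":0,"rx":0,"ry":0,"rz":0,"grip":10},{"dx":-14,"dy":-28,"dz":0,"rx":0,"ry":0,"rz":0,"grip":10},{"dx":-19,"dy":-38,"dz":0,"rx":0,"ry":0,"rz":0,"grip":10},{"dx":-23,"dy":-46,"dz":0,"rx":0,"ry":0,"rz":0,"grip":10}]'
python3 - <<'E'
from tab import *
hook(); e=snap('side')
h=e['image'][240:400,150:330]; cv2.imwrite('pics/s7.png',cv2.resize(h,None,fx=4,fy=3.7,interpolation=cv2.INTER_CUBIC))
E
```

```text
time_s: 10.6
tool_pos: [0.5128, 0.2122, 0.0079]
ee_rot: [-2.669, -1.656, 0.005]
ft_force: [-0.3, -0.1, -3.2]
grip_width: 0.0193
grip_force: 55.0
time_s: 11.02
tool_pos: [0.4908, 0.1654, 0.0101]
ee_rot: [2.67, 1.655, 0.001]
ft_force: [-0.3, 1.6, -2.2]
grip_width: 0.0197
grip_force: 55.0
hook T [-0.1397  0.0669  0.0101] yaw 63.59 z 0.0041 q [-0.25  0.76 -0.2   2.03  0.37  0.39 -1.2 ]
```

View pics/s7.png

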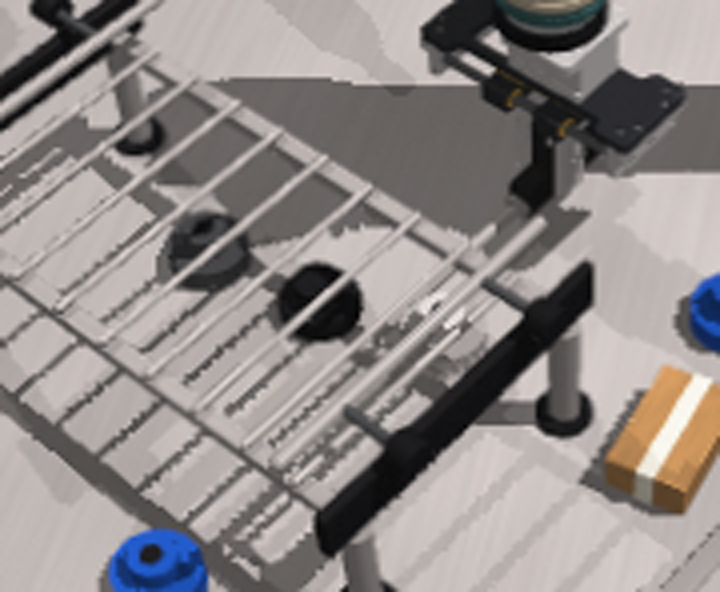

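The side view shows the aluminium pulley near (450,330), following the hook; black (320,300) and dark (207,250) are undisturbed. Continuing the pull.

```bash
python3 -m crank '[{"dx":-6,"dy":-12,"dz":0,"rx":0,"ry":0,"rz":0,"grip":10},{"dx":-12,"dy":-24,"dz":0,"rx":0,"ry":0,"rz":0,"grip":10},{"dx":-18,"dy":-36,"dz":0,"rx":0,"ry":0,"rz":0,"grip":10},{"dx":-24,"dy":-48,"dz":0,"rx":0,"ry":0,"rz":0,"grip":10},{"dx":-29,"dy":-58,"dz":0,"rx":0,"ry":0,"rz":0,"grip":10}]' && python3 -m crank '[{"dx":-6,"dy":-12,"dz":0,"rx":0,"ry":0,"rz":0,"grip":10},{"dx":-12,"dy":-24,"dz":0,"rx":0,"ry":0,"rz":0,"grip":10},{"dx":-17,"dy":-34,"dz":0,"rx":0,"ry":0,"rz":0,"grip":10},{"dx":-20,"dy":-40,"dz":0,"rx":0,"ry":0,"rz":0,"grip":10},{"dx":-20,"dy":-40,"dz":0,"rx":0,"ry":0,"rz":0,"grip":10}]'
python3 - <<'E'
from tab import *
h=hook(); d=snap('wrist');e=snap('side')
p=W(*(T(h)[:2]+[.161,.034]))+[0,0,.042]; print(p,w2px(d,[p]),w2px(e,[p]),w2px(load('top'),[p]))
c=e['image'];u,v=w2px(e,[p])[0].astype(int); cv2.imwrite('pics/s8.png',np.hstack([cv2.resize(c[v-45:v+45,u-60:u+40],(400,360)),cv2.resize(d['image'],(400,300))[:, :].copy() if 0 else cv2.copyMakeBorder(cv2.resize(d['image'],(400,300)),0,60,0,0,0)]))
E
```

```text
time_s: 11.48
tool_pos: [0.4617, 0.1077, 0.0097]
ee_rot: [2.67, 1.656, 0.001]
ft_force: [0.8, 3.1, -1.1]
grip_width: 0.0196
grip_force: 55.0
time_s: 11.9
tool_pos: [0.4404, 0.0664, 0.0093]
ee_rot: [2.671, 1.653, -0.005]
ft_force: [1.1, -1.1, -2.6]
grip_width: 0.0193
grip_force: 55.0
hook T [-0.2508  0.068   0.0094] yaw 63.53 z 0.0033 q [-0.09  0.72 -0.18  2.21  0.49  0.25 -1.17]
[0.47988126 0.22211368 0.042     ] [[ 193.5974155  -105.48152825]] [[287.31623898 297.74918331]] [[209.6511248  233.65732658]]
```

View pics/s8.png

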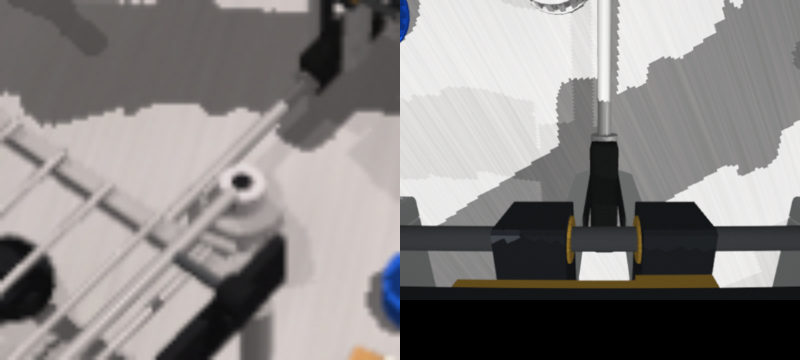

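The aluminium pulley is out: its hub at (240,182) in the crop is where I predicted. Lift and move across to the black one, confirming positions from the side view.

```bash
python3 -m crank '[{"dx":6,"dy":3,"dz":2,"rx":0,"ry":0,"rz":0,"grip":10},{"dx":7,"dy":3,"dz":25,"rx":0,"ry":0,"rz":0,"grip":10},{"dx":7,"dy":3,"dz":56,"rx":0,"ry":0,"rz":0,"grip":10},{"dx":30,"dy":-8,"dz":56,"rx":0,"ry":0,"rz":0,"grip":10},{"dx":60,"dy":-24,"dz":56,"rx":0,"ry":0,"rz":0,"grip":10}]' && python3 -m crank '[{"dx":18,"dy":-9,"dz":0,"rx":0,"ry":0,"rz":0,"grip":10},{"dx":18,"dy":-9,"dz":0,"rx":0,"ry":0,"rz":0,"grip":10},{"dx":18,"dy":-9,"dz":0,"rx":0,"ry":0,"rz":0,"grip":10}]'
python3 - <<'E'
from tab import *
go(-.101,-.022)
e=snap('side')
print('pred',w2px(e,[W(.049,.016)+[0,0,.022],W(.066,-.073)+[0,0,.022]]),'seen (s7 est) 230,321; 202,308')
print([T(x) for x in px2w(e,[[230,321],[202,308]],.022)])
g=e['image'][285:340,180:260].max(2); m=(g<60).astype(np.uint8)
n,l,s,c=cv2.connectedComponentsWithStats(m); print([(s[i],(c[i]+[180,285]).round(1)) for i in range(1,n) if s[i][4]>25])
E
```

```text
time_s: 12.42
tool_pos: [0.5021, 0.0476, 0.0675]
ee_rot: [-2.664, -1.664, -0.002]
ft_force: [0.2, 0.4, -1.9]
grip_width: 0.0194
grip_force: 55.0
time_s: 12.67
tool_pos: [0.521, 0.0359, 0.0654]
ee_rot: [-2.67, -1.655, -0.001]
ft_force: [-0.6, 0.5, -2.4]
grip_width: 0.0196
grip_force: 55.0
hook T [-0.2422 -0.0177  0.0654] yaw 63.58 z 0.0594 q [ 0.1   0.68 -0.34  1.99  0.42  0.54 -0.99]
delta to -0.101 -0.022 [ 66.7 124.5 -65.4]
pred [[230.04090227 318.10090493]
 [202.45977494 304.99313535]] seen (s7 est) 230,321; 202,308
[array([0.0559, 0.0224, 0.022 ]), array([ 0.074 , -0.0667,  0.022 ])]
[(array([12, 13, 13, 16, 81], dtype=int32), array([197.4, 304.5])), (array([16, 19, 17, 15, 80], dtype=int32), array([205.2, 313. ])), (array([ 39,  27,  16,  15, 125], dtype=int32), array([225.6, 317.8])), (array([ 43,  32,  18,  16, 148], dtype=int32), array([233. , 325.3]))]
```

```bash
python3 -m crank '[{"dx":14,"dy":26,"dz":0,"rx":0,"ry":0,"rz":0,"grip":10},{"dx":28,"dy":53,"dz":0,"rx":0,"ry":0,"rz":0,"grip":10},{"dx":42,"dy":80,"dz":0,"rx":0,"ry":0,"rz":0,"grip":10},{"dx":56,"dy":107,"dz":0,"rx":0,"ry":0,"rz":0,"grip":10},{"dx":68,"dy":133,"dz":0,"rx":0,"ry":0,"rz":0,"grip":10}]' && python3 -m crank '[{"dx":0,"dy":0,"dz":0,"rx":0,"ry":0,"rz":0,"grip":10},{"dx":0,"dy":0,"dz":-18,"rx":0,"ry":0,"rz":0,"grip":10},{"dx":0,"dy":0,"dz":-36,"rx":0,"ry":0,"rz":0,"grip":10},{"dx":0,"dy":0,"dz":-50,"rx":0,"ry":0,"rz":0,"grip":10},{"dx":0,"dy":0,"dz":-55,"rx":0,"ry":0,"rz":0,"grip":10}]' && python3 -m crank '[{"dx":0,"dy":0,"dz":0,"rx":0,"ry":0,"rz":0,"grip":10},{"dx":-4,"dy":-9,"dz":0,"rx":0,"ry":0,"rz":0,"grip":10},{"dx":-9,"dy":-18,"dz":0,"rx":0,"ry":0,"rz":0,"grip":10},{"dx":-14,"dy":-28,"dz":0,"rx":0,"ry":0,"rz":0,"grip":10},{"dx":-19,"dy":-38,"dz":0,"rx":0,"ry":0,"rz":0,"grip":10}]'
python3 -c "
from tab import *
hook()"
```

```text
time_s: 13.13
tool_pos: [0.587, 0.1718, 0.0653]
ee_rot: [-2.666, -1.66, 0.002]
ft_force: [0.8, 0.8, -3.3]
grip_width: 0.02
grip_force: 55.0
time_s: 13.55
tool_pos: [0.5851, 0.1694, 0.0083]
ee_rot: [-2.666, -1.659, 0.007]
ft_force: [-0.4, 0.4, -2.8]
grip_width: 0.0197
grip_force: 55.0
time_s: 13.97
tool_pos: [0.5689, 0.1298, 0.0113]
ee_rot: [2.669, 1.656, 0.002]
ft_force: [0.7, 1.1, -1.5]
grip_width: 0.0194
grip_force: 55.0
hook T [-0.1368 -0.0188  0.0113] yaw 63.62 z 0.0053 q [-0.09  0.82 -0.3   1.84  0.43  0.54 -1.12]
```

```bash
python3 -m crank '[{"dx":-6,"dy":-12,"dz":-1,"rx":0,"ry":0,"rz":0,"grip":10},{"dx":-12,"dy":-24,"dz":-1,"rx":0,"ry":0,"rz":0,"grip":10},{"dx":-18,"dy":-36,"dz":-1,"rx":0,"ry":0,"rz":0,"grip":10},{"dx":-24,"dy":-48,"dz":-1,"rx":0,"ry":0,"rz":0,"grip":10},{"dx":-29,"dy":-58,"dz":-1,"rx":0,"ry":0,"rz":0,"grip":10}]' && python3 -m crank '[{"dx":-6,"dy":-12,"dz":0,"rx":0,"ry":0,"rz":0,"grip":10},{"dx":-12,"dy":-24,"dz":0,"rx":0,"ry":0,"rz":0,"grip":10},{"dx":-17,"dy":-34,"dz":0,"rx":0,"ry":0,"rz":0,"grip":10},{"dx":-21,"dy":-42,"dz":0,"rx":0,"ry":0,"rz":0,"grip":10},{"dx":-21,"dy":-42,"dz":0,"rx":0,"ry":0,"rz":0,"grip":10}]'
cat > dark.py <<'E'
from tab import *
def dark(e,c,r=30,t=70):
    u,v=np.round(c).astype(int); g=e['image'][v-r:v+r,u-r:u+r].max(2); n,l,s,k=cv2.connectedComponentsWithStats((g<t).astype(np.uint8))
    return [(s[i].tolist(),(k[i]+[u-r,v-r]).round(1).tolist()) for i in range(1,n) if s[i][4]>25]
E
python3 - <<'E'
from dark import *
h=hook(); e=snap('side'); p=W(*(T(h)[:2]+[.161,.034]))+[0,0,.021]; q=w2px(e,[p])[0]; print(p,q,dark(e,q)); print(dark(e,(202,306)))
E
```

```text
time_s: 14.38
tool_pos: [0.5395, 0.0713, 0.0097]
ee_rot: [2.67, 1.655, 0.0]
ft_force: [0.5, 1.0, -1.6]
grip_width: 0.0199
grip_force: 55.0
time_s: 14.8
tool_pos: [0.5169, 0.0275, 0.0091]
ee_rot: [2.671, 1.653, -0.007]
ft_force: [-0.4, -1.3, -3.2]
grip_width: 0.0198
grip_force: 55.0
hook T [-0.2516 -0.0178  0.0091] yaw 63.5 z 0.0031 q [ 0.07  0.77 -0.27  2.02  0.49  0.42 -1.04]
[0.55635034 0.18319062 0.021     ] [263.95045808 286.7633056 ] [([20, 21, 20, 20, 296], [263.9, 287.7])]
[([7, 0, 12, 6, 43], [184.6, 278.8]), ([20, 22, 17, 16, 106], [198.4, 303.8]), ([23, 28, 18, 15, 92], [205.1, 313.0])]
```

The black pulley is out and the dark one has not moved. Now for the dark one.

```bash
python3 -m crank '[{"dx":6,"dy":3,"dz":2,"rx":0,"ry":0,"rz":0,"grip":10},{"dx":7,"dy":3,"dz":25,"rx":0,"ry":0,"rz":0,"grip":10},{"dx":7,"dy":3,"dz":56,"rx":0,"ry":0,"rz":0,"grip":10},{"dx":30,"dy":-8,"dz":56,"rx":0,"ry":0,"rz":0,"grip":10},{"dx":60,"dy":-24,"dz":56,"rx":0,"ry":0,"rz":0,"grip":10}]' && python3 -m crank '[{"dx":20,"dy":-11,"dz":0,"rx":0,"ry":0,"rz":0,"grip":10},{"dx":20,"dy":-11,"dz":0,"rx":0,"ry":0,"rz":0,"grip":10},{"dx":20,"dy":-11,"dz":0,"rx":0,"ry":0,"rz":0,"grip":10}]'
python3 - <<'E'
from dark import *
go(-.075,-.108); e=snap('side'); print(dark(e,(202,306)), dark(e,(264,287)))
E
```

```text
time_s: 15.27
tool_pos: [0.5792, 0.0101, 0.0676]
ee_rot: [-2.664, -1.664, -0.002]
ft_force: [1.0, 0.1, -2.5]
grip_width: 0.02
grip_force: 55.0
time_s: 15.52
tool_pos: [0.6, -0.0042, 0.0651]
ee_rot: [-2.67, -1.655, -0.0]
ft_force: [-0.4, 0.8, -2.6]
grip_width: 0.0196
grip_force: 55.0
hook T [-0.243  -0.1063  0.0651] yaw 63.59 z 0.0591 q [ 0.19  0.76 -0.38  1.77  0.41  0.69 -0.87]
delta to -0.075 -0.108 [ 76.3 149.7 -65.1]
[([7, 0, 12, 6, 45], [184.4, 278.8]), ([20, 22, 17, 16, 108], [198.3, 303.8]), ([23, 28, 18, 15, 95], [205.3, 312.8])] [([20, 21, 20, 21, 314], [263.6, 288.1])]
```

```bash
python3 -m crank '[{"dx":15,"dy":30,"dz":0,"rx":0,"ry":0,"rz":0,"grip":10},{"dx":30,"dy":60,"dz":0,"rx":0,"ry":0,"rz":0,"grip":10},{"dx":46,"dy":90,"dz":0,"rx":0,"ry":0,"rz":0,"grip":10},{"dx":62,"dy":120,"dz":0,"rx":0,"ry":0,"rz":0,"grip":10},{"dx":76,"dy":150,"dz":0,"rx":0,"ry":0,"rz":0,"grip":10}]' && python3 -m crank '[{"dx":0,"dy":0,"dz":0,"rx":0,"ry":0,"rz":0,"grip":10},{"dx":0,"dy":0,"dz":-18,"rx":0,"ry":0,"rz":0,"grip":10},{"dx":0,"dy":0,"dz":-36,"rx":0,"ry":0,"rz":0,"grip":10},{"dx":0,"dy":0,"dz":-50,"rx":0,"ry":0,"rz":0,"grip":10},{"dx":0,"dy":0,"dz":-56,"rx":0,"ry":0,"rz":0,"grip":10}]' && python3 -m crank '[{"dx":0,"dy":0,"dz":0,"rx":0,"ry":0,"rz":0,"grip":10},{"dx":-4,"dy":-9,"dz":0,"rx":0,"ry":0,"rz":0,"grip":10},{"dx":-9,"dy":-18,"dz":0,"rx":0,"ry":0,"rz":0,"grip":10},{"dx":-14,"dy":-28,"dz":0,"rx":0,"ry":0,"rz":0,"grip":10},{"dx":-19,"dy":-38,"dz":0,"rx":0,"ry":0,"rz":0,"grip":10}]' && python3 -m crank '[{"dx":-6,"dy":-12,"dz":0,"rx":0,"ry":0,"rz":0,"grip":10},{"dx":-12,"dy":-24,"dz":0,"rx":0,"ry":0,"rz":0,"grip":10},{"dx":-18,"dy":-36,"dz":0,"rx":0,"ry":0,"rz":0,"grip":10},{"dx":-24,"dy":-48,"dz":0,"rx":0,"ry":0,"rz":0,"grip":10},{"dx":-29,"dy":-58,"dz":0,"rx":0,"ry":0,"rz":0,"grip":10}]' && python3 -m crank '[{"dx":-6,"dy":-12,"dz":0,"rx":0,"ry":0,"rz":0,"grip":10},{"dx":-12,"dy":-24,"dz":0,"rx":0,"ry":0,"rz":0,"grip":10},{"dx":-18,"dy":-36,"dz":0,"rx":0,"ry":0,"rz":0,"grip":10},{"dx":-24,"dy":-48,"dz":0,"rx":0,"ry":0,"rz":0,"grip":10},{"dx":-27,"dy":-54,"dz":0,"rx":0,"ry":0,"rz":0,"grip":10}]'
python3 - <<'E'
from dark import *
h=hook(); e=snap('side'); p=W(*(T(h)[:2]+[.161,.034]))+[0,0,.021]; q=w2px(e,[p])[0]; print(p,q,dark(e,q)); print(dark(e,(202,306)))
d=snap('top','t9.png'); print(w2px(d,[p]))
E
```

```text
time_s: 15.98
tool_pos: [0.6742, 0.149, 0.0653]
ee_rot: [-2.666, -1.659, 0.002]
ft_force: [-0.1, -0.7, -2.3]
grip_width: 0.0198
grip_force: 55.0
time_s: 16.4
tool_pos: [0.6733, 0.1465, 0.0098]
ee_rot: [-2.668, -1.657, 0.005]
ft_force: [-12.7, -4.8, 41.7]
grip_width: 0.0195
grip_force: 55.1
time_s: 16.82
tool_pos: [0.6561, 0.1079, 0.0101]
ee_rot: [-2.669, -1.657, -0.004]
ft_force: [1.1, 3.5, 2.4]
grip_width: 0.0198
grip_force: 55.0
time_s: 17.23
tool_pos: [0.627, 0.0489, 0.01]
ee_rot: [2.67, 1.656, 0.002]
ft_force: [1.8, 4.8, 5.1]
grip_width: 0.0199
grip_force: 55.0
time_s: 17.65
tool_pos: [0.5997, -0.0057, 0.0099]
ee_rot: [2.67, 1.655, 0.001]
ft_force: [2.8, 5.6, 4.1]
grip_width: 0.0196
grip_force: 55.0
hook T [-0.2444 -0.1067  0.0099] yaw 63.59 z 0.0039 q [ 0.17  0.84 -0.34  1.79  0.46  0.58 -0.92]
[0.63915756 0.15005033 0.021     ] [239.19493671 273.0617847 ] [([49, 0, 9, 6, 30], [261.6, 244.7]), ([15, 28, 15, 7, 47], [232.3, 274.2]), ([45, 35, 15, 20, 252], [261.8, 288.0])]
[([7, 0, 12, 6, 44], [184.4, 278.8])]
[[233.40606392 188.14339635]]
```

Run:
```python
from dark import *
e=load('side'); d=load('top'); w=snap('wrist')
a=cv2.resize(e['image'][225:345,170:300],(433,400)); b=cv2.resize(d['image'][130:250,150:260],(367,400)); 
cv2.imwrite('pics/m10.png',np.vstack([np.hstack([a,b]),cv2.resize(w['image'][:200],(800,286))[:200]]))
```

```text
(no output)
```

View pics/m10.png

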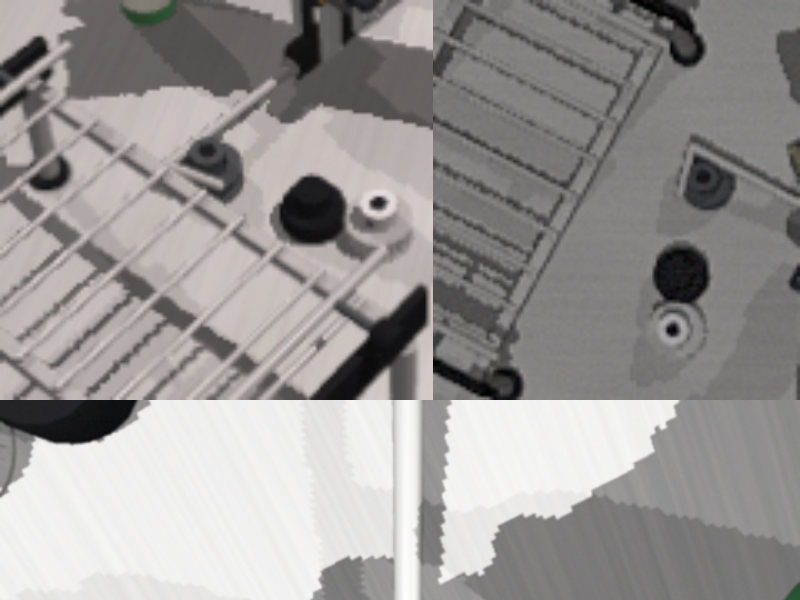

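The montage shows all three outside: dark (703,178), black (681,270) and aluminium (672,328) in the top crop. The hook's bend is resting on the dark pulley's rim, against its hub. Checking positions.

Run:
```python
from tab import *
d=load('top');e=load('side')
for n,u,v in(('dark',703,178),('black',681,270),('al',672,328)):
    p=px2w(d,[[150+(u-433)*110/367,130+v*.3]],.042)[0]; print(n,p.round(4),T(p))
for n,u,v in(('dark',207,152),('black',312,190),('al',378,205)):
    p=px2w(e,[[170+u*.3,225+v*.3]],.042)[0]; print(n,p.round(4),T(p))
```

```text
dark [0.6519 0.1565 0.042 ] [-0.072  -0.0812  0.042 ]
black [0.5573 0.1756 0.042 ] [-0.097  0.012  0.042]
al [0.4984 0.1825 0.042 ] [-0.117   0.0678  0.042 ]
dark [0.6552 0.1622 0.042 ] [-0.0653 -0.0817  0.042 ]
black [0.5566 0.1829 0.042 ] [-0.0908  0.0158  0.042 ]
al [0.4989 0.1864 0.042 ] [-0.1133  0.069   0.042 ]
```

All three are well beyond 35 mm outside the mouth. Lift the hook off and take it back over the drawer.

```bash
python3 -m crank '[{"dx":2,"dy":4,"dz":5,"rx":0,"ry":0,"rz":0,"grip":10},{"dx":2,"dy":4,"dz":40,"rx":0,"ry":0,"rz":0,"grip":10},{"dx":2,"dy":4,"dz":80,"rx":0,"ry":0,"rz":0,"grip":10},{"dx":2,"dy":4,"dz":120,"rx":0,"ry":0,"rz":0,"grip":10},{"dx":2,"dy":4,"dz":155,"rx":0,"ry":0,"rz":0,"grip":10}]' && python3 -m crank '[{"dx":-10,"dy":-10,"dz":20,"rx":0,"ry":0,"rz":-6,"grip":10},{"dx":-30,"dy":-25,"dz":25,"rx":0,"ry":0,"rz":-12,"grip":10},{"dx":-50,"dy":-45,"dz":30,"rx":0,"ry":0,"rz":-19,"grip":10},{"dx":-70,"dy":-70,"dz":30,"rx":0,"ry":0,"rz":-25,"grip":10},{"dx":-90,"dy":-100,"dz":30,"rx":0,"ry":0,"rz":-32,"grip":10}]' && python3 -m crank '[{"dx":-15,"dy":-25,"dz":0,"rx":0,"ry":0,"rz":-6,"grip":10},{"dx":-30,"dy":-50,"dz":0,"rx":0,"ry":0,"rz":-12,"grip":10},{"dx":-45,"dy":-80,"dz":0,"rx":0,"ry":0,"rz":-19,"grip":10},{"dx":-60,"dy":-105,"dz":0,"rx":0,"ry":0,"rz":-25,"grip":10},{"dx":-68,"dy":-123,"dz":0,"rx":0,"ry":0,"rz":-31.4,"grip":10}]' && python3 -m crank '[{"dx":0,"dy":0,"dz":0,"rx":0,"ry":0,"rz":0,"grip":10},{"dx":0,"dy":0,"dz":0,"rx":0,"ry":0,"rz":0,"grip":10}]'
python3 - <<'E'
from tab import *
a=cv2.imread('pics/w5.png');b=snap('wrist','w11.png')['image']; snap('side','s11.png'); o=arm.observe(); print(o['tool_pos'],o['ee_rot'])
t=a[185:205,262:310]; r=cv2.matchTemplate(b[150:260,230:340],t,cv2.TM_CCOEFF_NORMED); print(cv2.minMaxLoc(r)[1],np.array(cv2.minMaxLoc(r)[3])+[230,150],'was 262,185')
for k in (a,b): print([int(v) for v in k[170:210:2,286].mean(1)])
for y in(5,40,80,130): print(y,[int(v) for v in b[y,256:320:4].mean(1)])
E
```

```text
time_s: 18.22
tool_pos: [0.5998, -0.0021, 0.1653]
ee_rot: [-2.67, -1.655, 0.008]
ft_force: [-0.0, 0.3, -1.8]
grip_width: 0.0201
grip_force: 55.0
time_s: 18.63
tool_pos: [0.5086, -0.1009, 0.1939]
ee_rot: [-3.023, -0.85, 0.007]
ft_force: [0.8, -1.0, -2.4]
grip_width: 0.0197
grip_force: 55.0
time_s: 19.05
tool_pos: [0.4384, -0.2263, 0.1934]
ee_rot: [3.141, -0.009, -0.011]
ft_force: [-0.1, -0.0, -2.5]
grip_width: 0.0197
grip_force: 55.0
time_s: 19.22
tool_pos: [0.441, -0.2244, 0.1936]
ee_rot: [-3.141, -0.002, 0.007]
ft_force: [0.6, 0.3, -2.7]
grip_width: 0.0198
grip_force: 55.0
[ 0.44306284 -0.22222212  0.19389736] [-3.14041312 -0.0092699   0.0035533 ]
0.9155540466308594 [262 185] was 262,185
[141, 139, 140, 141, 140, 139, 142, 139, 130, 111, 85, 120, 138, 133, 48, 13, 16, 19, 21, 22]
[151, 152, 151, 152, 152, 151, 150, 150, 153, 141, 125, 140, 151, 149, 77, 21, 23, 24, 25, 27]
5 [54, 52, 53, 53, 53, 96, 124, 153, 155, 142, 115, 107, 104, 104, 105, 52]
40 [52, 54, 56, 54, 55, 95, 123, 152, 155, 143, 113, 107, 108, 106, 56, 54]
80 [52, 51, 52, 53, 53, 92, 124, 149, 152, 141, 80, 52, 52, 52, 50, 53]
130 [76, 64, 65, 63, 63, 91, 123, 147, 154, 140, 122, 122, 122, 122, 110, 110]
```

The hook is unmoved in the grip. Lower it into the narrow bay.

```bash
python3 -m crank '[{"dx":1,"dy":1,"dz":-40,"rx":0,"ry":0,"rz":0,"grip":10},{"dx":1,"dy":1,"dz":-80,"rx":0,"ry":0,"rz":0,"grip":10},{"dx":1,"dy":1,"dz":-115,"rx":0,"ry":0,"rz":0,"grip":10},{"dx":1,"dy":1,"dz":-135,"rx":0,"ry":0,"rz":0,"grip":10},{"dx":1,"dy":1,"dz":-155,"rx":0,"ry":0,"rz":0,"grip":10}]' && python3 -m crank '[{"dx":0,"dy":0,"dz":-5,"rx":0,"ry":0,"rz":0,"grip":10},{"dx":0,"dy":0,"dz":-9,"rx":0,"ry":0,"rz":0,"grip":10},{"dx":0,"dy":0,"dz":-11,"rx":0,"ry":0,"rz":0,"grip":10},{"dx":0,"dy":0,"dz":-12,"rx":0,"ry":0,"rz":0,"grip":10},{"dx":0,"dy":0,"dz":-12,"rx":0,"ry":0,"rz":0,"grip":10}]'
```

```text
time_s: 19.73
tool_pos: [0.4443, -0.2201, 0.0374]
ee_rot: [-3.139, -0.012, 0.004]
ft_force: [0.5, 0.3, -1.7]
grip_width: 0.0193
grip_force: 55.0
time_s: 20.15
tool_pos: [0.4462, -0.2199, 0.0296]
ee_rot: [-3.14, -0.011, -0.002]
ft_force: [-0.1, 4.0, 11.7]
grip_width: 0.0195
grip_force: 55.0
```

```bash
python3 -m crank '[{"dx":0,"dy":-2,"dz":2,"rx":0,"ry":0,"rz":0,"grip":10},{"dx":0,"dy":-5,"dz":2,"rx":0,"ry":0,"rz":0,"grip":10},{"dx":0,"dy":-5,"dz":2,"rx":0,"ry":0,"rz":0,"grip":10}]' && python3 -m crank '[{"dx":0,"dy":0,"dz":0,"rx":0,"ry":0,"rz":0,"grip":24},{"dx":0,"dy":0,"dz":0,"rx":0,"ry":0,"rz":0,"grip":44},{"dx":0,"dy":0,"dz":0,"rx":0,"ry":0,"rz":0,"grip":44},{"dx":0,"dy":0,"dz":0,"rx":0,"ry":0,"rz":0,"grip":44}]' && python3 -m crank '[{"dx":0,"dy":0,"dz":20,"rx":0,"ry":0,"rz":0,"grip":44},{"dx":0,"dy":0,"dz":55,"rx":0,"ry":0,"rz":0,"grip":44},{"dx":0,"dy":0,"dz":95,"rx":0,"ry":0,"rz":0,"grip":44},{"dx":-10,"dy":0,"dz":130,"rx":0,"ry":0,"rz":0,"grip":44},{"dx":-10,"dy":0,"dz":165,"rx":0,"ry":0,"rz":0,"grip":44}]'
python3 - <<'E'
from tab import *
d=snap('wrist','w12.png'); snap('top','t12.png'); o=arm.observe(); print(o['tool_pos'],w2px(d,[[.4436,-.225,.054],[.4,-.225,.054],[.482,-.225,.054],[.6412,-.225,.031]]))
g=d['image'].max(2)
for y in range(130,290,16): 
    m=np.where(g[y,240:340]<45)[0]+240; print(y,m.min() if len(m) else None,m.max() if len(m) else None,len(m))
m=(g[:,250:330]>150);
for y in range(0,180,20): x=np.where(m[y])[0]+250; print(y,x.min() if len(x) else 0,x.max() if len(x) else 0)
E
```

```text
time_s: 20.4
tool_pos: [0.4458, -0.2279, 0.0302]
ee_rot: [3.14, 0.007, 0.002]
ft_force: [0.1, -0.1, -1.1]
grip_width: 0.0197
grip_force: 55.0
time_s: 20.73
tool_pos: [0.4452, -0.2271, 0.0295]
ee_rot: [3.141, 0.007, 0.0]
ft_force: [0.4, 0.3, 0.6]
grip_width: 0.0404
grip_force: 0.0
time_s: 21.15
tool_pos: [0.4331, -0.2268, 0.196]
ee_rot: [-3.141, -0.006, 0.003]
ft_force: [0.2, -0.4, -0.8]
grip_width: 0.0442
grip_force: 0.0
[ 0.4382696  -0.22856477  0.19951903] [[283.69828651 189.717693  ]
 [283.56792287 231.2681099 ]
 [283.82144138 150.7607264 ]
 [284.51421132 -25.51379215]]
130 339 339 1
146 338 339 2
162 276 339 15
178 277 339 16
194 276 339 14
210 277 338 20
226 277 337 23
242 246 325 4
258 240 331 15
274 240 337 17
0 285 292
20 287 291
40 287 288
60 287 289
80 287 288
100 287 289
120 283 289
140 283 291
160 0 0
```

The hook's grip appears at columns 276–290, rows 155–230, as predicted for lying flat in its bay. Now the aluminium pulley: move above it and measure.

```bash
python3 -m crank '[{"dx":8,"dy":40,"dz":0,"rx":0,"ry":0,"rz":0,"grip":60},{"dx":16,"dy":80,"dz":0,"rx":0,"ry":0,"rz":0,"grip":60},{"dx":24,"dy":120,"dz":0,"rx":0,"ry":0,"rz":0,"grip":60},{"dx":32,"dy":160,"dz":0,"rx":0,"ry":0,"rz":0,"grip":60},{"dx":36,"dy":200,"dz":0,"rx":0,"ry":0,"rz":0,"grip":60}]' 40 && python3 -m crank '[{"dx":5,"dy":40,"dz":0,"rx":0,"ry":0,"rz":0,"grip":60},{"dx":10,"dy":80,"dz":0,"rx":0,"ry":0,"rz":0,"grip":60},{"dx":15,"dy":120,"dz":0,"rx":0,"ry":0,"rz":0,"grip":60},{"dx":20,"dy":160,"dz":0,"rx":0,"ry":0,"rz":0,"grip":60},{"dx":22,"dy":200,"dz":0,"rx":0,"ry":0,"rz":0,"grip":60}]' && python3 -m crank '[{"dx":3,"dy":12,"dz":-20,"rx":0,"ry":0,"rz":0,"grip":60},{"dx":3,"dy":12,"dz":-40,"rx":0,"ry":0,"rz":0,"grip":60},{"dx":3,"dy":12,"dz":-40,"rx":0,"ry":0,"rz":0,"grip":60},{"dx":3,"dy":12,"dz":-40,"rx":0,"ry":0,"rz":0,"grip":60}]'
cat > look.py <<'E'
from tab import *
import sys
def bore(n,c,z=.042,r=60,t=70):
    "darkest-bore / blob centroid near predicted hub-top point"
    d=snap('wrist','w_%s.png'%n); u,v=w2px(d,[c])[0]; print('pred px',u,v)
    return d
E
python3 - <<'E'
from look import *
d=bore('al',[.4985,.184,.042]); o=arm.observe(); print(o['tool_pos'],o['q'].round(2))
print(w2px(d,[[.557,.178,.042],[.653,.159,.042]]))
g=cv2.medianBlur(cv2.cvtColor(d['image'],cv2.COLOR_BGR2GRAY),3)
s=np.linalg.norm(w2px(d,[[.4985,.184,.042]])-w2px(d,[[.4985,.2,.042]])); print('hub r px',s)
print(cv2.HoughCircles(g,cv2.HOUGH_GRADIENT,1,20,param1=80,param2=18,minRadius=int(s*.8),maxRadius=int(s*1.25)))
E
```

```text
time_s: 21.67
tool_pos: [0.4714, -0.0251, 0.1939]
ee_rot: [-3.141, -0.006, -0.0]
ft_force: [0.8, 0.3, -0.1]
grip_width: 0.0598
grip_force: 0.0
time_s: 22.08
tool_pos: [0.493, 0.175, 0.1937]
ee_rot: [3.141, 0.007, -0.001]
ft_force: [0.3, -0.7, 0.0]
grip_width: 0.0598
grip_force: 0.0
time_s: 22.42
tool_pos: [0.4948, 0.1843, 0.1532]
ee_rot: [3.14, 0.007, -0.005]
ft_force: [0.5, 0.3, -0.2]
grip_width: 0.0596
grip_force: 0.0
pred px 285.55825388895414 203.36342034895046
[0.4958253  0.18426103 0.15420377] [-0.27  0.53 -0.21  1.9   0.16  0.72 -2.13]
[[292.82607042 137.7920256 ]
 [317.91536914  15.09509576]]
hub r px 17.550499917108777
[[[287.5 206.5  20.4]
  [120.5 248.5  18.2]]]
```

Hough finds the aluminium hub at (287.5,206.5), 3 px from where I predicted. Descend, grip the hub, lift.

```bash
python3 -c "
from look import *
print(px2w(load('wrist'),[[287.5,206.5]],.042))"
python3 -m crank '[{"dx":0,"dy":-1,"dz":-40,"rx":0,"ry":0,"rz":0,"grip":60},{"dx":1,"dy":-2,"dz":-80,"rx":0,"ry":0,"rz":0,"grip":60},{"dx":1,"dy":-2,"dz":-110,"rx":0,"ry":0,"rz":0,"grip":60},{"dx":1,"dy":-2,"dz":-128,"rx":0,"ry":0,"rz":0,"grip":60},{"dx":1,"dy":-2,"dz":-129,"rx":0,"ry":0,"rz":0,"grip":60}]' && python3 -m crank '[{"dx":0,"dy":0,"dz":0,"rx":0,"ry":0,"rz":0,"grip":20},{"dx":0,"dy":0,"dz":0,"rx":0,"ry":0,"rz":0,"grip":20},{"dx":0,"dy":0,"dz":0,"rx":0,"ry":0,"rz":0,"grip":20},{"dx":0,"dy":0,"dz":0,"rx":0,"ry":0,"rz":0,"grip":20},{"dx":0,"dy":0,"dz":0,"rx":0,"ry":0,"rz":0,"grip":20}]' 45
```

```text
[[0.49556023 0.18220998 0.042     ]]
time_s: 22.88
tool_pos: [0.4961, 0.1814, 0.0234]
ee_rot: [3.14, 0.004, -0.005]
ft_force: [0.2, 0.5, 1.0]
grip_width: 0.0601
grip_force: 0.0
time_s: 23.3
tool_pos: [0.498, 0.1833, 0.0268]
ee_rot: [-3.141, -0.007, -0.004]
ft_force: [0.5, -0.0, 7.5]
grip_width: 0.0311
grip_force: 45.0
```

```bash
python3 -m crank '[{"dx":0,"dy":0,"dz":30,"rx":0,"ry":0,"rz":0,"grip":20},{"dx":0,"dy":-5,"dz":70,"rx":0,"ry":0,"rz":0,"grip":20},{"dx":0,"dy":-20,"dz":105,"rx":0,"ry":0,"rz":0,"grip":20},{"dx":5,"dy":-45,"dz":135,"rx":0,"ry":0,"rz":0,"grip":20},{"dx":10,"dy":-80,"dz":155,"rx":0,"ry":0,"rz":0,"grip":20}]' && python3 -m crank '[{"dx":8,"dy":-40,"dz":0,"rx":0,"ry":0,"rz":0,"grip":20},{"dx":16,"dy":-80,"dz":0,"rx":0,"ry":0,"rz":0,"grip":20},{"dx":24,"dy":-120,"dz":0,"rx":0,"ry":0,"rz":0,"grip":20},{"dx":32,"dy":-160,"dz":0,"rx":0,"ry":0,"rz":0,"grip":20},{"dx":40,"dy":-200,"dz":0,"rx":0,"ry":0,"rz":0,"grip":20}]' && python3 -m crank '[{"dx":10,"dy":-40,"dz":0,"rx":0,"ry":0,"rz":0,"grip":20},{"dx":20,"dy":-80,"dz":0,"rx":0,"ry":0,"rz":0,"grip":20},{"dx":30,"dy":-120,"dz":0,"rx":0,"ry":0,"rz":0,"grip":20},{"dx":40,"dy":-160,"dz":0,"rx":0,"ry":0,"rz":0,"grip":20},{"dx":50,"dy":-200,"dz":0,"rx":0,"ry":0,"rz":0,"grip":20}]' && python3 -m crank '[{"dx":2,"dy":-30,"dz":0,"rx":0,"ry":0,"rz":0,"grip":20},{"dx":2,"dy":-55,"dz":-20,"rx":0,"ry":0,"rz":0,"grip":20},{"dx":2,"dy":-55,"dz":-55,"rx":0,"ry":0,"rz":0,"grip":20},{"dx":2,"dy":-55,"dz":-85,"rx":0,"ry":0,"rz":0,"grip":20},{"dx":2,"dy":-55,"dz":-105,"rx":0,"ry":0,"rz":0,"grip":20}]'
```

```text
time_s: 23.72
tool_pos: [0.5081, 0.1056, 0.1841]
ee_rot: [-3.139, -0.016, -0.007]
ft_force: [0.5, -0.4, -3.1]
grip_width: 0.0309
grip_force: 45.0
time_s: 24.13
tool_pos: [0.5467, -0.099, 0.181]
ee_rot: [3.141, 0.007, 0.0]
ft_force: [1.5, -0.5, -2.1]
grip_width: 0.0313
grip_force: 45.0
time_s: 24.55
tool_pos: [0.5966, -0.299, 0.1807]
ee_rot: [-3.141, -0.006, 0.001]
ft_force: [0.8, -0.4, -2.1]
grip_width: 0.0308
grip_force: 45.0
time_s: 24.97
tool_pos: [0.5965, -0.3518, 0.0722]
ee_rot: [-3.139, -0.005, 0.007]
ft_force: [0.0, 0.9, -2.7]
grip_width: 0.031
grip_force: 45.0
```

```bash
python3 -m crank '[{"dx":0,"dy":0,"dz":-12,"rx":0,"ry":0,"rz":0,"grip":20},{"dx":0,"dy":0,"dz":-22,"rx":0,"ry":0,"rz":0,"grip":20},{"dx":0,"dy":0,"dz":-28,"rx":0,"ry":0,"rz":0,"grip":20},{"dx":0,"dy":0,"dz":-29,"rx":0,"ry":0,"rz":0,"grip":20},{"dx":0,"dy":0,"dz":-29,"rx":0,"ry":0,"rz":0,"grip":20}]' && python3 -m crank '[{"dx":0,"dy":0,"dz":0,"rx":0,"ry":0,"rz":0,"grip":40},{"dx":0,"dy":0,"dz":0,"rx":0,"ry":0,"rz":0,"grip":50},{"dx":0,"dy":0,"dz":0,"rx":0,"ry":0,"rz":0,"grip":50},{"dx":0,"dy":0,"dz":25,"rx":0,"ry":0,"rz":0,"grip":50},{"dx":0,"dy":0,"dz":60,"rx":0,"ry":0,"rz":0,"grip":50}]' && python3 -m crank '[{"dx":0,"dy":0,"dz":40,"rx":0,"ry":0,"rz":0,"grip":50},{"dx":0,"dy":10,"dz":80,"rx":0,"ry":0,"rz":0,"grip":50},{"dx":0,"dy":10,"dz":100,"rx":0,"ry":0,"rz":0,"grip":50},{"dx":0,"dy":10,"dz":100,"rx":0,"ry":0,"rz":0,"grip":50}]'
python3 - <<'E'
from look import *
d=bore('alp',[.598,-.353,.062])
g=cv2.medianBlur(cv2.cvtColor(d['image'],cv2.COLOR_BGR2GRAY),3)
print(cv2.HoughCircles(g,cv2.HOUGH_GRADIENT,1,20,param1=80,param2=18,minRadius=12,maxRadius=24))
# other pulleys in top view
e=snap('top','t13.png')
s=snap('side')
from dark import dark
print('black',w2px(s,[[.557,.179,.021]]),dark(s,w2px(s,[[.557,.179,.021]])[0]));print('dark',w2px(s,[[.653,.159,.021]]),dark(s,w2px(s,[[.653,.159,.021]])[0],30,100))
E
```

```text
time_s: 25.38
tool_pos: [0.6, -0.3522, 0.0475]
ee_rot: [3.141, 0.007, 0.003]
ft_force: [0.2, -0.1, -1.9]
grip_width: 0.0312
grip_force: 45.0
time_s: 25.8
tool_pos: [0.5967, -0.3508, 0.1042]
ee_rot: [-3.138, -0.007, 0.009]
ft_force: [-0.1, -0.6, 0.7]
grip_width: 0.05
grip_force: 0.0
time_s: 26.13
tool_pos: [0.603, -0.3429, 0.2138]
ee_rot: [3.136, 0.008, 0.017]
ft_force: [0.6, -0.7, -0.1]
grip_width: 0.05
grip_force: 0.0
pred px 294.36764050125606 204.39092222714362
[[[290.5 200.5  23.4]
  [458.5 282.5  20.8]]]
black [[264.09458032 285.58868987]] [([0, 15, 5, 8, 26], [236.0, 274.5]), ([20, 22, 20, 20, 312], [263.5, 288.0])]
dark [[233.75737939 274.56998252]] [([19, 21, 21, 20, 262], [233.9, 274.9]), ([50, 33, 10, 20, 162], [259.2, 288.3])]
```

The aluminium pulley is placed, with its hub at (290.5,200.5) as predicted. Next the black one, with the hand turned 60° to stay clear of the bars.

```bash
python3 -m crank '[{"dx":-4,"dy":40,"dz":0,"rx":0,"ry":0,"rz":4,"grip":60},{"dx":-8,"dy":80,"dz":0,"rx":0,"ry":0,"rz":8,"grip":60},{"dx":-12,"dy":120,"dz":0,"rx":0,"ry":0,"rz":12,"grip":60},{"dx":-16,"dy":160,"dz":0,"rx":0,"ry":0,"rz":16,"grip":60},{"dx":-20,"dy":200,"dz":0,"rx":0,"ry":0,"rz":20,"grip":60}]' && python3 -m crank '[{"dx":-4,"dy":40,"dz":0,"rx":0,"ry":0,"rz":4,"grip":60},{"dx":-8,"dy":80,"dz":0,"rx":0,"ry":0,"rz":8,"grip":60},{"dx":-12,"dy":120,"dz":0,"rx":0,"ry":0,"rz":12,"grip":60},{"dx":-16,"dy":160,"dz":0,"rx":0,"ry":0,"rz":16,"grip":60},{"dx":-20,"dy":200,"dz":0,"rx":0,"ry":0,"rz":20,"grip":60}]' && python3 -m crank '[{"dx":-2,"dy":35,"dz":0,"rx":0,"ry":0,"rz":5,"grip":60},{"dx":-4,"dy":70,"dz":0,"rx":0,"ry":0,"rz":10,"grip":60},{"dx":-6,"dy":100,"dz":0,"rx":0,"ry":0,"rz":15,"grip":60},{"dx":-6,"dy":119,"dz":-20,"rx":0,"ry":0,"rz":20,"grip":60},{"dx":-6,"dy":119,"dz":-50,"rx":0,"ry":0,"rz":20,"grip":60}]' && python3 -m crank '[{"dx":0,"dy":0,"dz":0,"rx":0,"ry":0,"rz":0,"grip":60},{"dx":0,"dy":0,"dz":0,"rx":0,"ry":0,"rz":0,"grip":60}]'
python3 - <<'E'
from look import *
d=bore('blk',[.557,.178,.042]); o=arm.observe(); print(o['tool_pos'],o['ee_rot'])
g=d['image'].max(2); n,l,s,k=cv2.connectedComponentsWithStats((g[140:280,215:360]<45).astype(np.uint8)); print([(s[i].tolist(),(k[i]+[215,140]).round(1).tolist()) for i in range(1,n) if s[i][4]>200])
h=cv2.medianBlur(cv2.cvtColor(cv2.convertScaleAbs(d['image'],alpha=2.5),cv2.COLOR_BGR2GRAY),3)
for r in((13,24),(26,40)): print(cv2.HoughCircles(h,cv2.HOUGH_GRADIENT,1,20,param1=80,param2=18,minRadius=r[0],maxRadius=r[1]))
E
```

```text
time_s: 26.7
tool_pos: [0.5773, -0.1404, 0.2045]
ee_rot: [-3.091, -0.557, 0.005]
ft_force: [0.3, -0.5, -0.5]
grip_width: 0.0599
grip_force: 0.0
time_s: 27.12
tool_pos: [0.5574, 0.0592, 0.2048]
ee_rot: [-2.947, -1.085, 0.005]
ft_force: [1.6, -0.8, -0.1]
grip_width: 0.0596
grip_force: 0.0
time_s: 27.53
tool_pos: [0.5532, 0.1842, 0.157]
ee_rot: [-2.706, -1.589, -0.009]
ft_force: [-0.1, -0.2, -0.6]
grip_width: 0.06
grip_force: 0.0
time_s: 27.7
tool_pos: [0.5511, 0.1755, 0.1541]
ee_rot: [-2.717, -1.576, 0.01]
ft_force: [1.1, -0.2, -0.5]
grip_width: 0.06
grip_force: 0.0
pred px 289.9337396604002 201.40723100828848
[0.55254431 0.17572535 0.15564402] [-2.7182146  -1.57478309  0.004635  ]
[([46, 24, 56, 56, 2252], [289.4, 190.6]), ([0, 102, 19, 38, 401], [226.0, 264.9]), ([122, 102, 21, 38, 408], [344.5, 264.9])]
[[[395.5 167.5  16.8]
  [507.5  65.5  20.1]
  [291.5 195.5  23.4]
  [ 86.5 226.5  20. ]
  [ 61.5 224.5  22.3]
  [ 89.5  90.5  18.8]]]
[[[387.5 161.5  31.7]
  [289.5 191.5  27.5]
  [ 63.5 234.5  32.3]
  [391.5 340.5  39.4]]]
```

```bash
python3 -c "
from look import *
d=load('wrist'); print(px2w(d,[[289.5,191.5],[291.5,195.5],[289.4,190.6]],[.022,.042,.02])); print(w2px(d,[[.557,.178,.022]]))
o=arm.observe();print(o['tool_pos'])"
```

```text
[[0.55932322 0.18259843 0.022     ]
 [0.56095493 0.18209054 0.042     ]
 [0.55949124 0.18306198 0.02      ]]
[[289.75574173 196.69438692]]
[0.55254431 0.17572535 0.15564402]
```

```bash
python3 -m crank '[{"dx":3,"dy":3,"dz":-35,"rx":0,"ry":0,"rz":0,"grip":60},{"dx":7,"dy":6,"dz":-75,"rx":0,"ry":0,"rz":0,"grip":60},{"dx":7,"dy":6,"dz":-108,"rx":0,"ry":0,"rz":0,"grip":60},{"dx":7,"dy":6,"dz":-128,"rx":0,"ry":0,"rz":0,"grip":60},{"dx":7,"dy":6,"dz":-130,"rx":0,"ry":0,"rz":0,"grip":60}]' && python3 -m crank '[{"dx":0,"dy":0,"dz":0,"rx":0,"ry":0,"rz":0,"grip":20},{"dx":0,"dy":0,"dz":0,"rx":0,"ry":0,"rz":0,"grip":20},{"dx":0,"dy":0,"dz":0,"rx":0,"ry":0,"rz":0,"grip":20},{"dx":0,"dy":0,"dz":0,"rx":0,"ry":0,"rz":0,"grip":20},{"dx":0,"dy":0,"dz":0,"rx":0,"ry":0,"rz":0,"grip":20}]' 45
```

```text
time_s: 28.17
tool_pos: [0.5586, 0.1807, 0.0238]
ee_rot: [2.719, 1.574, -0.009]
ft_force: [-0.7, -1.3, 0.6]
grip_width: 0.0601
grip_force: 0.0
time_s: 28.58
tool_pos: [0.5607, 0.1837, 0.0281]
ee_rot: [-2.717, -1.577, -0.004]
ft_force: [-1.7, 0.6, 9.4]
grip_width: 0.0313
grip_force: 45.0
```

```bash
python3 -m crank '[{"dx":0,"dy":0,"dz":30,"rx":0,"ry":0,"rz":0,"grip":20},{"dx":0,"dy":-5,"dz":70,"rx":0,"ry":0,"rz":0,"grip":20},{"dx":0,"dy":-20,"dz":105,"rx":0,"ry":0,"rz":-3,"grip":20},{"dx":-3,"dy":-45,"dz":135,"rx":0,"ry":0,"rz":-6,"grip":20},{"dx":-6,"dy":-80,"dz":155,"rx":0,"ry":0,"rz":-10,"grip":20}]' && python3 -m crank '[{"dx":-3,"dy":-40,"dz":0,"rx":0,"ry":0,"rz":-5,"grip":20},{"dx":-6,"dy":-80,"dz":0,"rx":0,"ry":0,"rz":-10,"grip":20},{"dx":-9,"dy":-120,"dz":0,"rx":0,"ry":0,"rz":-15,"grip":20},{"dx":-12,"dy":-160,"dz":0,"rx":0,"ry":0,"rz":-20,"grip":20},{"dx":-15,"dy":-200,"dz":0,"rx":0,"ry":0,"rz":-25,"grip":20}]' && python3 -m crank '[{"dx":-3,"dy":-40,"dz":0,"rx":0,"ry":0,"rz":-5,"grip":20},{"dx":-6,"dy":-80,"dz":0,"rx":0,"ry":0,"rz":-10,"grip":20},{"dx":-9,"dy":-120,"dz":0,"rx":0,"ry":0,"rz":-15,"grip":20},{"dx":-12,"dy":-160,"dz":0,"rx":0,"ry":0,"rz":-20,"grip":20},{"dx":-15,"dy":-200,"dz":0,"rx":0,"ry":0,"rz":-25,"grip":20}]' && python3 -m crank '[{"dx":-1,"dy":-30,"dz":0,"rx":0,"ry":0,"rz":0,"grip":20},{"dx":-1,"dy":-55,"dz":-20,"rx":0,"ry":0,"rz":0,"grip":20},{"dx":-1,"dy":-55,"dz":-55,"rx":0,"ry":0,"rz":0,"grip":20},{"dx":-1,"dy":-55,"dz":-85,"rx":0,"ry":0,"rz":0,"grip":20},{"dx":-1,"dy":-55,"dz":-105,"rx":0,"ry":0,"rz":0,"grip":20}]'
```

```text
time_s: 29.0
tool_pos: [0.5552, 0.106, 0.1853]
ee_rot: [-2.842, -1.337, -0.01]
ft_force: [0.4, -0.1, -2.1]
grip_width: 0.0311
grip_force: 45.0
time_s: 29.42
tool_pos: [0.5385, -0.099, 0.1822]
ee_rot: [3.066, 0.68, 0.001]
ft_force: [0.2, 0.3, -1.8]
grip_width: 0.0311
grip_force: 45.0
time_s: 29.83
tool_pos: [0.5234, -0.299, 0.1821]
ee_rot: [3.141, 0.0, 0.001]
ft_force: [1.0, -0.6, -1.6]
grip_width: 0.0309
grip_force: 45.0
time_s: 30.25
tool_pos: [0.5212, -0.3519, 0.074]
ee_rot: [-3.14, -0.005, 0.004]
ft_force: [-0.0, 0.7, -2.1]
grip_width: 0.0312
grip_force: 45.0
```

```bash
python3 -m crank '[{"dx":0,"dy":0,"dz":-12,"rx":0,"ry":0,"rz":0,"grip":20},{"dx":0,"dy":0,"dz":-22,"rx":0,"ry":0,"rz":0,"grip":20},{"dx":0,"dy":0,"dz":-28,"rx":0,"ry":0,"rz":0,"grip":20},{"dx":0,"dy":0,"dz":-30,"rx":0,"ry":0,"rz":0,"grip":20},{"dx":0,"dy":0,"dz":-30,"rx":0,"ry":0,"rz":0,"grip":20}]' && python3 -m crank '[{"dx":0,"dy":0,"dz":0,"rx":0,"ry":0,"rz":0,"grip":40},{"dx":0,"dy":0,"dz":0,"rx":0,"ry":0,"rz":0,"grip":50},{"dx":0,"dy":0,"dz":0,"rx":0,"ry":0,"rz":0,"grip":50},{"dx":0,"dy":0,"dz":25,"rx":0,"ry":0,"rz":0,"grip":50},{"dx":0,"dy":0,"dz":60,"rx":0,"ry":0,"rz":0,"grip":50}]' && python3 -m crank '[{"dx":0,"dy":0,"dz":40,"rx":0,"ry":0,"rz":0,"grip":50},{"dx":0,"dy":10,"dz":80,"rx":0,"ry":0,"rz":0,"grip":50},{"dx":10,"dy":40,"dz":100,"rx":0,"ry":0,"rz":4,"grip":50},{"dx":20,"dy":80,"dz":100,"rx":0,"ry":0,"rz":8,"grip":60},{"dx":30,"dy":120,"dz":100,"rx":0,"ry":0,"rz":12,"grip":60}]' && python3 -m crank '[{"dx":10,"dy":40,"dz":0,"rx":0,"ry":0,"rz":5,"grip":60},{"dx":20,"dy":80,"dz":0,"rx":0,"ry":0,"rz":10,"grip":60},{"dx":30,"dy":120,"dz":0,"rx":0,"ry":0,"rz":15,"grip":60},{"dx":40,"dy":160,"dz":0,"rx":0,"ry":0,"rz":20,"grip":60},{"dx":50,"dy":195,"dz":0,"rx":0,"ry":0,"rz":24,"grip":60}]' && python3 -m crank '[{"dx":12,"dy":38,"dz":0,"rx":0,"ry":0,"rz":5,"grip":60},{"dx":24,"dy":76,"dz":0,"rx":0,"ry":0,"rz":10,"grip":60},{"dx":36,"dy":114,"dz":0,"rx":0,"ry":0,"rz":15,"grip":60},{"dx":48,"dy":150,"dz":0,"rx":0,"ry":0,"rz":20,"grip":60},{"dx":50,"dy":185,"dz":-15,"rx":0,"ry":0,"rz":27,"grip":60}]' && python3 -m crank '[{"dx":0,"dy":3,"dz":-30,"rx":0,"ry":0,"rz":0,"grip":60},{"dx":0,"dy":3,"dz":-30,"rx":0,"ry":0,"rz":0,"grip":60},{"dx":0,"dy":3,"dz":-30,"rx":0,"ry":0,"rz":0,"grip":60}]'
python3 - <<'E'
from look import *
d=bore('drk',[.653,.159,.042]); o=arm.observe(); print(o['tool_pos'],o['ee_rot'])
h=cv2.medianBlur(cv2.cvtColor(cv2.convertScaleAbs(d['image'],alpha=1.5),cv2.COLOR_BGR2GRAY),3)
for r in((13,24),(26,40)):
  c=cv2.HoughCircles(h,cv2.HOUGH_GRADIENT,1,20,param1=80,param2=16,minRadius=r[0],maxRadius=r[1]); print([x.tolist() for x in c[0] if 210<x[0]<360 and 120<x[1]<280] if c is not None else 0)
g=d['image'].max(2); n,l,s,k=cv2.connectedComponentsWithStats((g[120:280,215:360]<95).astype(np.uint8)); print([(s[i].tolist(),(k[i]+[215,120]).round(1).tolist()) for i in range(1,n) if s[i][4]>200])
E
```

```text
time_s: 30.67
tool_pos: [0.5245, -0.3521, 0.0479]
ee_rot: [3.14, 0.008, 0.004]
ft_force: [0.8, -0.9, -1.4]
grip_width: 0.031
grip_force: 45.0
time_s: 31.08
tool_pos: [0.5208, -0.3508, 0.1045]
ee_rot: [-3.138, -0.007, 0.009]
ft_force: [0.3, -0.1, 0.2]
grip_width: 0.0498
grip_force: 0.0
time_s: 31.5
tool_pos: [0.5544, -0.2323, 0.2091]
ee_rot: [3.121, 0.335, 0.007]
ft_force: [0.5, 0.6, 0.1]
grip_width: 0.0588
grip_force: 0.0
time_s: 31.92
tool_pos: [0.6034, -0.034, 0.2072]
ee_rot: [-2.983, -0.985, -0.002]
ft_force: [0.2, 0.6, 0.3]
grip_width: 0.0603
grip_force: 0.0
time_s: 32.33
tool_pos: [0.6568, 0.1508, 0.1945]
ee_rot: [2.67, 1.651, 0.012]
ft_force: [0.3, 0.7, 1.0]
grip_width: 0.0605
grip_force: 0.0
time_s: 32.58
tool_pos: [0.6521, 0.1502, 0.1602]
ee_rot: [2.675, 1.648, -0.006]
ft_force: [0.8, -0.5, 0.5]
grip_width: 0.06
grip_force: 0.0
pred px 282.1031635672082 196.82862001787447
[0.65340629 0.14957359 0.1617457 ] [ 2.67530929e+00  1.64469735e+00 -1.18793979e-03]
[[287.5, 182.5, 21.200000762939453]]
[[284.5, 190.5, 28.899999618530273]]
[([42, 41, 56, 46, 1118], [284.6, 181.9]), ([61, 68, 18, 18, 251], [284.5, 196.7]), ([120, 119, 25, 41, 870], [347.6, 260.2]), ([0, 120, 20, 40, 719], [224.1, 260.0])]
```

```bash
python3 -c "
from look import *
d=load('wrist'); p=px2w(d,[[284.5,190.5],[284.5,196.7]],[.022,.042]); print(p,T(p.mean(0))); print((p.mean(0)-arm.observe()['tool_pos'])*1000)"
```

```text
[[0.65580478 0.15985391 0.022     ]
 [0.65504483 0.1581092  0.042     ]] [-0.0682 -0.0833  0.032 ]
[   2.01851107    9.40796018 -129.74570329]
```

```bash
python3 -m crank '[{"dx":1,"dy":5,"dz":-35,"rx":0,"ry":0,"rz":0,"grip":60},{"dx":2,"dy":9,"dz":-75,"rx":0,"ry":0,"rz":0,"grip":60},{"dx":2,"dy":9,"dz":-112,"rx":0,"ry":0,"rz":0,"grip":60},{"dx":2,"dy":9,"dz":-133,"rx":0,"ry":0,"rz":0,"grip":60},{"dx":2,"dy":9,"dz":-135,"rx":0,"ry":0,"rz":0,"grip":60}]' && python3 -m crank '[{"dx":0,"dy":0,"dz":0,"rx":0,"ry":0,"rz":0,"grip":20},{"dx":0,"dy":0,"dz":0,"rx":0,"ry":0,"rz":0,"grip":20},{"dx":0,"dy":0,"dz":0,"rx":0,"ry":0,"rz":0,"grip":20},{"dx":0,"dy":0,"dz":0,"rx":0,"ry":0,"rz":0,"grip":20},{"dx":0,"dy":0,"dz":0,"rx":0,"ry":0,"rz":0,"grip":20}]' 45
```

```text
time_s: 33.05
tool_pos: [0.6534, 0.1566, 0.0235]
ee_rot: [2.677, 1.644, -0.009]
ft_force: [-0.5, -1.8, -1.2]
grip_width: 0.0601
grip_force: 0.0
time_s: 33.47
tool_pos: [0.6563, 0.1602, 0.0285]
ee_rot: [2.675, 1.646, 0.004]
ft_force: [-0.8, -0.5, 8.2]
grip_width: 0.031
grip_force: 45.0
```

```bash
python3 -m crank '[{"dx":0,"dy":0,"dz":30,"rx":0,"ry":0,"rz":0,"grip":20},{"dx":0,"dy":-5,"dz":70,"rx":0,"ry":0,"rz":0,"grip":20},{"dx":-8,"dy":-20,"dz":105,"rx":0,"ry":0,"rz":-3,"grip":20},{"dx":-18,"dy":-43,"dz":135,"rx":0,"ry":0,"rz":-7,"grip":20},{"dx":-30,"dy":-75,"dz":155,"rx":0,"ry":0,"rz":-12,"grip":20}]' && python3 -m crank '[{"dx":-17,"dy":-37,"dz":0,"rx":0,"ry":0,"rz":-5,"grip":20},{"dx":-34,"dy":-74,"dz":0,"rx":0,"ry":0,"rz":-10,"grip":20},{"dx":-51,"dy":-111,"dz":0,"rx":0,"ry":0,"rz":-15,"grip":20},{"dx":-68,"dy":-148,"dz":0,"rx":0,"ry":0,"rz":-20,"grip":20},{"dx":-85,"dy":-185,"dz":0,"rx":0,"ry":0,"rz":-25,"grip":20}]' && python3 -m crank '[{"dx":-17,"dy":-37,"dz":0,"rx":0,"ry":0,"rz":-5,"grip":20},{"dx":-34,"dy":-74,"dz":0,"rx":0,"ry":0,"rz":-10,"grip":20},{"dx":-51,"dy":-111,"dz":0,"rx":0,"ry":0,"rz":-15,"grip":20},{"dx":-68,"dy":-148,"dz":0,"rx":0,"ry":0,"rz":-20,"grip":20},{"dx":-83,"dy":-185,"dz":0,"rx":0,"ry":0,"rz":-26,"grip":20}]' && python3 -m crank '[{"dx":-6,"dy":-35,"dz":0,"rx":0,"ry":0,"rz":0,"grip":20},{"dx":-12,"dy":-66,"dz":-20,"rx":0,"ry":0,"rz":0,"grip":20},{"dx":-12,"dy":-66,"dz":-55,"rx":0,"ry":0,"rz":0,"grip":20},{"dx":-12,"dy":-66,"dz":-85,"rx":0,"ry":0,"rz":0,"grip":20},{"dx":-12,"dy":-66,"dz":-105,"rx":0,"ry":0,"rz":0,"grip":20}]'
```

```text
time_s: 33.88
tool_pos: [0.6262, 0.0883, 0.1855]
ee_rot: [-2.831, -1.36, -0.01]
ft_force: [1.2, 0.5, -1.1]
grip_width: 0.0314
grip_force: 45.0
time_s: 34.3
tool_pos: [0.539, -0.1016, 0.1823]
ee_rot: [3.06, 0.707, 0.001]
ft_force: [1.3, -0.9, -1.7]
grip_width: 0.0311
grip_force: 45.0
time_s: 34.72
tool_pos: [0.4557, -0.2866, 0.1822]
ee_rot: [3.141, 0.0, 0.001]
ft_force: [1.1, -1.0, -0.3]
grip_width: 0.0311
grip_force: 45.0
time_s: 35.13
tool_pos: [0.4435, -0.351, 0.0745]
ee_rot: [-3.14, -0.004, 0.003]
ft_force: [0.3, -0.1, -1.0]
grip_width: 0.0311
grip_force: 45.0
```

```bash
python3 -m crank '[{"dx":0,"dy":0,"dz":-12,"rx":0,"ry":0,"rz":0,"grip":20},{"dx":0,"dy":0,"dz":-22,"rx":0,"ry":0,"rz":0,"grip":20},{"dx":0,"dy":0,"dz":-28,"rx":0,"ry":0,"rz":0,"grip":20},{"dx":0,"dy":0,"dz":-30,"rx":0,"ry":0,"rz":0,"grip":20},{"dx":0,"dy":0,"dz":-30,"rx":0,"ry":0,"rz":0,"grip":20}]' && python3 -m crank '[{"dx":0,"dy":0,"dz":0,"rx":0,"ry":0,"rz":0,"grip":40},{"dx":0,"dy":0,"dz":0,"rx":0,"ry":0,"rz":0,"grip":50},{"dx":0,"dy":0,"dz":0,"rx":0,"ry":0,"rz":0,"grip":50},{"dx":0,"dy":0,"dz":25,"rx":0,"ry":0,"rz":0,"grip":50},{"dx":0,"dy":0,"dz":60,"rx":0,"ry":0,"rz":0,"grip":50}]' && python3 -m crank '[{"dx":0,"dy":0,"dz":40,"rx":0,"ry":0,"rz":0,"grip":50},{"dx":0,"dy":0,"dz":80,"rx":0,"ry":0,"rz":0,"grip":0},{"dx":-30,"dy":15,"dz":100,"rx":0,"ry":0,"rz":0,"grip":0},{"dx":-65,"dy":30,"dz":120,"rx":0,"ry":0,"rz":0,"grip":0},{"dx":-100,"dy":45,"dz":120,"rx":0,"ry":0,"rz":0,"grip":0}]'
python3 - <<'E'
from look import *
d=snap('wrist');e=snap('top'); o=arm.observe(); print(o['tool_pos'],o['q'].round(2),o['grip_width'])
cv2.imwrite('pics/f.png',np.hstack([cv2.resize(d['image'],(420,315))[:, :],cv2.resize(e['image'][170:300,290:446],(378,315))]))
E
```

```text
time_s: 35.55
tool_pos: [0.4466, -0.3508, 0.0478]
ee_rot: [3.141, 0.008, 0.004]
ft_force: [-0.1, 1.0, 2.0]
grip_width: 0.0308
grip_force: 45.0
time_s: 35.97
tool_pos: [0.4429, -0.3498, 0.1046]
ee_rot: [-3.138, -0.007, 0.008]
ft_force: [-0.3, 0.1, -0.6]
grip_width: 0.0502
grip_force: 0.0
time_s: 36.38
tool_pos: [0.3465, -0.3071, 0.2298]
ee_rot: [3.136, 0.008, 0.009]
ft_force: [-0.4, -0.1, -0.7]
grip_width: 0.0264
grip_force: 0.0
[ 0.33822039 -0.30354976  0.2268345 ] [ 0.87  0.33 -0.27  2.    0.12  0.83 -1.04] 0.018730132773913437
```

View pics/f.png

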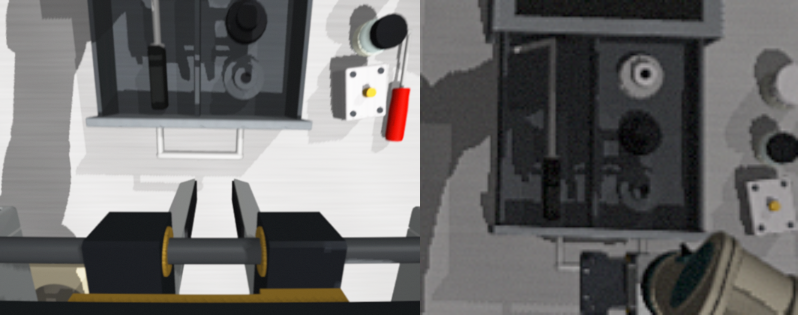

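All three pulleys are in the wide bay and the hook lies along the narrow bay. Next, in front of the handle with the fingers shut, to push the drawer in.

```bash
python3 -c "
from look import *
print(px2w(load('wrist'),[[209,206],[322,207]],.075))"
python3 -m crank '[{"dx":-20,"dy":8,"dz":0,"rx":0,"ry":0,"rz":0,"grip":0},{"dx":-40,"dy":15,"dz":-20,"rx":0,"ry":0,"rz":0,"grip":0},{"dx":-42,"dy":15,"dz":-60,"rx":0,"ry":0,"rz":0,"grip":0},{"dx":-42,"dy":15,"dz":-60,"rx":0,"ry":0,"rz":0,"grip":0}]'
```

```text
[[ 0.33800924 -0.22760895  0.075     ]
 [ 0.33741722 -0.34643342  0.075     ]]
time_s: 36.82
tool_pos: [0.2993, -0.2888, 0.1626]
ee_rot: [-3.136, -0.005, 0.011]
ft_force: [-0.8, 1.3, -0.1]
grip_width: 0.0005
grip_force: 0.0
```

```bash
python3 -m crank '[{"dx":0,"dy":0,"dz":-35,"rx":0,"ry":0,"rz":0,"grip":0},{"dx":0,"dy":0,"dz":-70,"rx":0,"ry":0,"rz":0,"grip":0},{"dx":0,"dy":0,"dz":-100,"rx":0,"ry":0,"rz":0,"grip":0},{"dx":0,"dy":0,"dz":-106,"rx":0,"ry":0,"rz":0,"grip":0},{"dx":0,"dy":0,"dz":-106,"rx":0,"ry":0,"rz":0,"grip":0}]' && python3 -m crank '[{"dx":8,"dy":0,"dz":0,"rx":0,"ry":0,"rz":0,"grip":0},{"dx":16,"dy":0,"dz":0,"rx":0,"ry":0,"rz":0,"grip":0},{"dx":26,"dy":0,"dz":0,"rx":0,"ry":0,"rz":0,"grip":0},{"dx":38,"dy":0,"dz":0,"rx":0,"ry":0,"rz":0,"grip":0},{"dx":52,"dy":0,"dz":0,"rx":0,"ry":0,"rz":0,"grip":0}]'
```

```text
time_s: 37.23
tool_pos: [0.3033, -0.2908, 0.0597]
ee_rot: [-3.14, -0.008, 0.004]
ft_force: [-0.5, 0.2, -0.1]
grip_width: 0.0005
grip_force: 0.0
time_s: 37.65
tool_pos: [0.3559, -0.2916, 0.0616]
ee_rot: [3.14, 0.005, 0.0]
ft_force: [-2.4, -2.5, 0.8]
grip_width: 0.0004
grip_force: 1.3
```

```bash
python3 -m crank '[{"dx":18,"dy":0,"dz":0,"rx":0,"ry":0,"rz":0,"grip":0},{"dx":38,"dy":0,"dz":0,"rx":0,"ry":0,"rz":0,"grip":0},{"dx":58,"dy":0,"dz":0,"rx":0,"ry":0,"rz":0,"grip":0},{"dx":78,"dy":0,"dz":0,"rx":0,"ry":0,"rz":0,"grip":0},{"dx":98,"dy":0,"dz":0,"rx":0,"ry":0,"rz":0,"grip":0}]' && python3 -m crank '[{"dx":20,"dy":0,"dz":0,"rx":0,"ry":0,"rz":0,"grip":0},{"dx":40,"dy":0,"dz":0,"rx":0,"ry":0,"rz":0,"grip":0},{"dx":60,"dy":0,"dz":0,"rx":0,"ry":0,"rz":0,"grip":0},{"dx":80,"dy":0,"dz":0,"rx":0,"ry":0,"rz":0,"grip":0},{"dx":95,"dy":0,"dz":0,"rx":0,"ry":0,"rz":0,"grip":0}]' && python3 -m crank '[{"dx":8,"dy":0,"dz":0,"rx":0,"ry":0,"rz":0,"grip":0},{"dx":14,"dy":0,"dz":0,"rx":0,"ry":0,"rz":0,"grip":0},{"dx":19,"dy":0,"dz":0,"rx":0,"ry":0,"rz":0,"grip":0},{"dx":24,"dy":0,"dz":0,"rx":0,"ry":0,"rz":0,"grip":0},{"dx":26,"dy":0,"dz":0,"rx":0,"ry":0,"rz":0,"grip":0}]'
```

```text
time_s: 38.07
tool_pos: [0.4548, -0.2918, 0.0615]
ee_rot: [3.14, 0.006, 0.001]
ft_force: [-3.1, -3.1, -0.4]
grip_width: 0.0002
grip_force: 1.4
time_s: 38.48
tool_pos: [0.5515, -0.2909, 0.0617]
ee_rot: [3.141, 0.008, 0.005]
ft_force: [-2.5, -2.5, -0.4]
grip_width: 0.0002
grip_force: 1.7
time_s: 38.9
tool_pos: [0.5742, -0.2908, 0.0606]
ee_rot: [-3.141, -0.007, 0.0]
ft_force: [-0.4, 0.7, 0.5]
grip_width: 0.0002
grip_force: 0.7
```

```bash
python3 -m crank '[{"dx":3,"dy":0,"dz":0,"rx":0,"ry":0,"rz":0,"grip":0},{"dx":6,"dy":0,"dz":0,"rx":0,"ry":0,"rz":0,"grip":0},{"dx":6,"dy":0,"dz":0,"rx":0,"ry":0,"rz":0,"grip":0}]' && python3 -m crank '[{"dx":2,"dy":0,"dz":0,"rx":0,"ry":0,"rz":0,"grip":0},{"dx":4,"dy":0,"dz":0,"rx":0,"ry":0,"rz":0,"grip":0},{"dx":4,"dy":0,"dz":0,"rx":0,"ry":0,"rz":0,"grip":0}]' && python3 -m crank '[{"dx":2,"dy":0,"dz":0,"rx":0,"ry":0,"rz":0,"grip":0},{"dx":3,"dy":0,"dz":0,"rx":0,"ry":0,"rz":0,"grip":0},{"dx":3,"dy":0,"dz":0,"rx":0,"ry":0,"rz":0,"grip":0}]'
```

```text
time_s: 39.15
tool_pos: [0.5809, -0.291, 0.0606]
ee_rot: [3.141, 0.007, 0.002]
ft_force: [-0.7, -0.1, -0.3]
grip_width: 0.0007
grip_force: 0.2
time_s: 39.4
tool_pos: [0.5811, -0.2911, 0.0603]
ee_rot: [-3.141, -0.006, 0.009]
ft_force: [-6.3, 1.4, 4.7]
grip_width: 0.0003
grip_force: 3.3
time_s: 39.65
tool_pos: [0.5811, -0.2912, 0.0602]
ee_rot: [-3.14, -0.005, 0.018]
ft_force: [-11.8, 1.5, 10.0]
grip_width: 0.0
grip_force: 6.0
```

At the stop, with the bar back at x ≈ 0.595. Withdraw and check.

```bash
python3 -m crank '[{"dx":-10,"dy":0,"dz":0,"rx":0,"ry":0,"rz":0,"grip":0},{"dx":-35,"dy":0,"dz":0,"rx":0,"ry":0,"rz":0,"grip":0},{"dx":-65,"dy":0,"dz":20,"rx":0,"ry":0,"rz":0,"grip":0},{"dx":-90,"dy":0,"dz":55,"rx":0,"ry":0,"rz":0,"grip":0},{"dx":-120,"dy":0,"dz":90,"rx":0,"ry":0,"rz":0,"grip":0}]' && python3 -m crank '[{"dx":-20,"dy":20,"dz":40,"rx":0,"ry":0,"rz":0,"grip":0},{"dx":-40,"dy":50,"dz":80,"rx":0,"ry":0,"rz":0,"grip":0},{"dx":-40,"dy":80,"dz":100,"rx":0,"ry":0,"rz":0,"grip":0},{"dx":-40,"dy":80,"dz":100,"rx":0,"ry":0,"rz":0,"grip":0},{"dx":-40,"dy":80,"dz":100,"rx":0,"ry":0,"rz":0,"grip":0}]'
python3 - <<'E'
from tab import *
b=snap('side','s_end.png')['image'];a=cv2.resize(cv2.imread('pics/side0.png'),(560,420),interpolation=cv2.INTER_AREA)
for n,(x0,x1,y0,y1) in dict(handle=(262,300,152,185),tin=(290,315,120,150),jar=(315,335,130,152),block=(330,370,132,160),oiler=(200,228,188,235),carton=(300,338,338,380),wrench=(300,360,358,415)).items():
    t=a[y0:y1,x0:x1]; r=cv2.matchTemplate(b[y0-12:y1+12 if y1+12<420 else 420,x0-12:x1+12],t,cv2.TM_CCOEFF_NORMED); _,s,_,l=cv2.minMaxLoc(r); print(n,round(s,2),np.array(l)-12)
E
```

```text
time_s: 40.07
tool_pos: [0.47, -0.2909, 0.1464]
ee_rot: [-3.141, -0.007, 0.0]
ft_force: [0.7, -1.3, 0.9]
grip_width: 0.0003
grip_force: 0.0
time_s: 40.48
tool_pos: [0.4328, -0.2093, 0.2489]
ee_rot: [3.139, 0.013, 0.01]
ft_force: [0.0, -0.3, 0.1]
grip_width: 0.0003
grip_force: 0.0
handle 0.93 [-1  0]
tin 0.99 [0 0]
jar 0.8 [0 0]
block 0.45 [0 0]
oiler 0.93 [0 0]
carton 1.0 [0 0]
wrench 0.99 [0 0]
```

The handle is back where it started and the bystanders are unmoved. Handing in.

```bash
python3 -c "
from workcell import arm
print(arm.close_job())"
```

```text
the job is handed in; nothing more can be done
None
```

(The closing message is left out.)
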